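# Change the blade of the bench ribbon cutter

## Task

Change the blade of the ribbon cutter: swing its clamp plate wide open, lift out the worn blade and lay it flat on the empty beech rest, then take the fresh blade from the other rest and lay it fully home in the cutter with its notch down over the locating pin. Then press the clamp plate fully shut on it. Leave the two loose ribbon rolls lying where they are.

Things in the scene. Friction and masses are not known exactly. Their poses are not given: they have to be found in the camera images.
- cutter: bench ribbon cutter, fixed: grey foot 166 x 92 mm (top 15 mm above the counter), on it a web 24 mm wide with a flat bright bed 45 mm above the counter. Origin: on the counter under the bed's middle; x points to the hinge end (away from the robot), y left, z up. At x = -28 to +45 mm the web's sides are open down to the foot, for fingers beside the blade
- bed (a point): centre of the bed, 45 mm above the counter, axes as the cutter's: a seated blade has its origin here and its x along the cutter's x. At x = -47 to -29 mm two low rounded ridges, tops 8 mm above the bed, inner faces at y = -23 and +23 mm, flank the blade's plain end. Hinge cheeks at x = 52 to 72 mm, 15 mm above the bed
- pin (a point): foot, on the bed, of the single steel locating pin, at x = +33 mm of the bed: 7 mm in diameter, 9 mm high, tip tapered to 3 mm
- clamp (a joint): angle of the aluminium clamp plate: 0 is fully shut (flat, 0.6 mm above a seated blade), 2.3 fully open, leaning back beyond upright, its end then 165 mm above the counter. Hinge axis along the cutter's y at x = +62 mm, 53 mm above the counter. Plate 30 x 5 mm, with a slot for the pin. The stiff hinge (0.11 N m) stays where left. It cannot shut on a blade that rides on the pin. Starts nearly shut
- tab (a point): grip point in the clamp plate's finger tab, 134 mm from the hinge axis. The tab is a black bar 14 mm wide (along the hinge axis), 9 mm thick, 110 to 150 mm from the axis. Pinched across its 14 mm by fingers pointing down it turns between the pads, so the gripper need not tilt. x points to the hinge, y along the hinge axis
- worn_blade: worn steel blade, at the start in the cutter over the pin, under the clamp plate: 90 x 42 x 5 mm, about 90 g, bevelled along one long side (-y). Origin: centre of its underside; x points to the notched end, z up. The notch is 11 mm wide, 17.5 mm deep, open at the end x = +45 mm, centred on y = 0. Grip it across its 42 mm width near the middle
- fresh_blade: fresh steel blade, the same shape and axes as the worn one, lies on the other rest (called full_rest) at the start
- fresh_blade_notch (a point): point in the fresh blade's notch where the pin stands when the blade is seated: x = +33 mm, y = 0 on the underside, 5.5 mm from the notch's bottom
- full_rest: beech blade rest with the fresh blade on it: foot 100 x 66 x 9 mm, raised cork-faced bar 80 x 22 mm along its x, top 22 mm above the counter; the blade overhangs the bar at both sides. Fixed. Origin: centre of its underside
- empty_rest: the other beech blade rest, the same shape, empty at the start; here the worn blade is to lie. Fixed. Origin: centre of its underside
- empty_rest_top (a point): centre of the empty rest's bar top, 22 mm above the counter; x along the bar
- ribbon_roll_1: roll of ribbon lying flat, 64 mm wide, 20 mm high; stays where it is
- ribbon_roll_2: smaller roll of ribbon lying flat, 60 mm wide, 16 mm high; stays where it is
Mind the look-alikes: they are no part of the job. Leave any blue or turquoise look-alike of the fresh_blade alone.

How it is judged:
By the outcome, as a careful person would: the job done as asked, in the order asked, and still so for the second after the job is handed in, with the robot touching nothing.
It also fails if it takes over 72 s, if anything falls off the work surface, if the arm or the gripper's body presses on something with over 40 N, if the wrist force passes 120 N, or if a joint passes its speed limit or range.

## Robot

A 6-joint arm with a two-finger parallel gripper is mounted at the origin on a cart in front of the work surface, level with it; the furniture and walls round the work are solid. World frame = base frame: x ahead of the robot, y to its left, z up, the work surface at z = 0. Lengths are in m, angles in rad, forces in N, time in s.
With the tool pointing down it reaches from about 0.25 to 0.775 m from the base axis. Payload 4 kg.
Tool frame: the origin (TCP) lies midway between the tips of the shut fingers; the grasp point (between the pads) lies 19 mm behind it (robot.tcp_to_grasp is the z of the grasp point in the tool frame, in m); z points along the fingers, y is the line along which they close (so a half turn about z gives the same grasp; the last joint's range is limited). The gripper opens to 94 mm and grips with 3 to 60 N. Pads are 16 mm wide; open, the fingers measure 119 mm over their backs; the gripper's body (75 mm by 177 mm) begins 78 mm behind the grasp point.
Start: joints at [1.232, 0.087, 1.371, -0, 1.684, -0.103], TCP at [0.129, 0.535, 0.206] pointing down, gripper open.
Joint ranges: [-3.1, 3.1], [-0.76, 2.03], [0.27, 2.55], [-1.08, 4.22], [0.17, 2.65], [-2.57, 2.57]. Speed limits (rad/s): [2.79, 2.79, 3.14, 3.14, 3.14, 3.14].

## Interface

Orientations are given as [roll, pitch, yaw] about the fixed x, y, z axes, in that order (R = Rz(yaw) Ry(pitch) Rx(roll)).
In Python, from bench import robot gives the robot as it stands. The module is installed in compiled form; this text tells all that it offers.
- The arm moves only by the tool move_arm, never from a script. Its argument "motion" is one flat list of numbers, 7 for each row, row after row: the turn, a rotation vector about the tool's x, y, z in units of 45 degrees (1.0 is 45 degrees), then the shift along the tool's x, y, z in units of 100 mm (1.0 is 100 mm), then the opening, from 0 (shut) to 1 (fully open). A call has 1 to 12 rows; each row shifts and turns the commanded pose from where the row before left it, along the tool's axes as they then stand; what a row does not reach is not made up. A row lasts 1/12 s, in which the tool goes at most 41.7 mm and 7.16 degrees, less where a joint would pass 70% of its speed; a pose out of reach is approached as far as the arm can. A call with a number of a shift or a turn outside -1 to 1 is refused whole. A call with a gripper value outside its range is refused whole. The fingers move at their own pace and stop on an object; the grip force is fixed at half the most. Time passes only in rows, so rows that do not move let the fingers close. It gives the time, the measured TCP pose, the force, the opening and the grip force at its end, in the units of the state.
- robot.get_obs(): the state, without advancing time (a new reading comes with each control period).
- robot.snapshot(name): name is "side" or "top" or "wrist"; returns the picture (480x640x3 uint8, red, green, blue); there is no depth.
- robot.get_calibration(name): a dict with "fx", "fy", "cx", "cy" (pixels), "R" (3x3) and "t" (3): a world point X has camera coordinates R X + t. Camera axes: x right, y down, z forward; pixel columns grow to the right and rows downward; lengths in m; the calibration is good to about 2 mm. A picture is of the moment at which its call begins: read the wrist's pose just before it. get_calibration takes no time and is no camera call; for the wrist camera it gives the pose at the moment of the call.
- robot.close_job(): hands the job in; it is judged then, once.
The state is a dict: "time": time; "joint_positions": joint angles; "qvel": joint speeds; "joint_torque": joint torques, N m; "tool_pos": TCP position; "ee_rot": TCP orientation; "wrist_force": force on the tool from outside, world axes, zero at the start; "wrist_torque": the same for the moment, N m; "width": finger opening in m; "finger_force": force on a finger pad.
Only numpy, scipy, OpenCV 4.12 (cv2) and the standard library are available. Lean on these libraries where they do the work, as an engineer would, in place of code of your own. Each camera call takes 0.05 s, during which the arm holds its last target. There are 200 camera calls.

## Working session

There is one attempt and no reset: what is moved stays moved. The work goes in short steps, Python scripts to look and compute and a tool call to move; the robot and the scene stay as the last step left them, time stands still between calls to the robot, and variables do not carry over. Pictures are saved under pics/ and viewed, at most 10 in all, crops included, and the job is handed in when it is done.

Besides the shell and the picture viewer there is one more tool, called after "Emit:" by a JSON object that holds its "op" and its "data", one argument or row to a line. move_arm: Moves the arm, as the interface text tells. Shifts and turns lie within -1 to 1; 1 stands for 100 mm of shift or 45 degrees of turn. Its arguments: {"type":"object","properties":{"motion":{"type":"array","items":{"type":"number"}}},"required":["motion"]}

```bash
mkdir -p pics; python3 - <<'E'
from bench import robot
import cv2,numpy as np
for n in ("side","top"):
    im=robot.snapshot(n); cv2.imwrite(f"pics/{n}0.png",im[:,:,::-1])
    c=robot.get_calibration(n); print(n,{k:np.round(v,4).tolist() for k,v in c.items()})
o=robot.get_obs(); print(o["tool_pos"],o["ee_rot"],o["width"],o["time"],robot.tcp_to_grasp)
E
```

```text
side {'fx': 445.0846, 'fy': 445.0846, 'cx': 326.1368, 'cy': 245.6273, 'R': [[-0.9296, 0.3684, 0.0085], [0.1813, 0.4773, -0.8599], [-0.3208, -0.7978, -0.5105]], 't': [0.519, 0.014, 1.0627]}
top {'fx': 573.8957, 'fy': 573.8957, 'cx': 310.6334, 'cy': 244.0576, 'R': [[-0.0097, -1.0, -0.0007], [-0.9945, 0.0097, -0.1041], [0.1041, -0.0003, -0.9946]], 't': [-0.1153, 0.549, 1.5231]}
[0.12832081 0.53430011 0.20443394] [-3.13959725e+00 -2.19395373e-04  2.90579631e+00] 0.09393746836028108 0.1 -0.0188
```

View pics/top0.png

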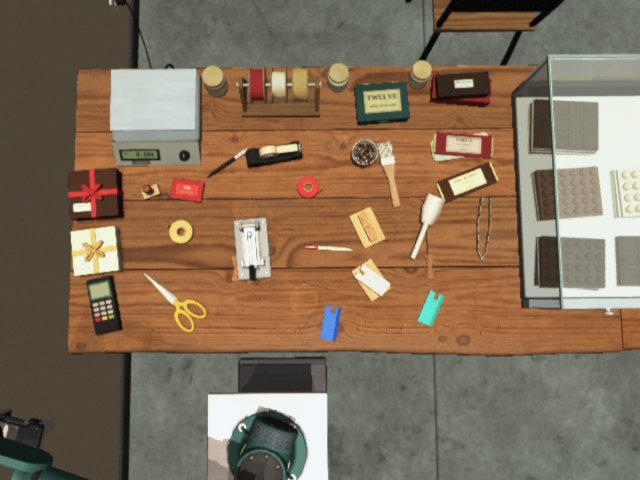

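View pics/side0.png

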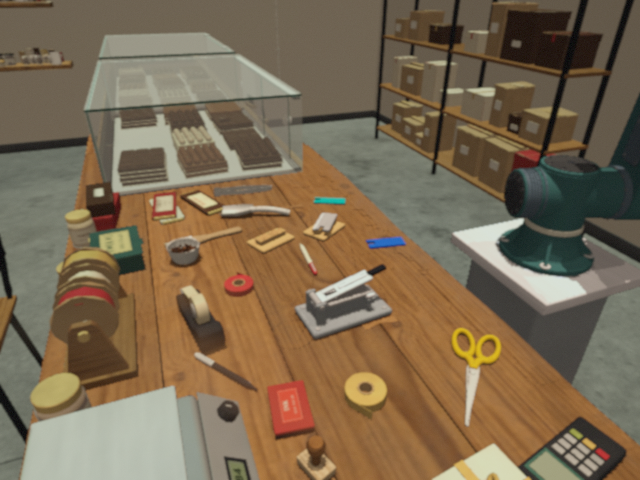

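The top view shows the cutter at (253,248) with its black tab at (253,272). The occupied rest is at (372,279), and the empty one at (368,227). The rolls are at (181,232) and (309,187). The look-alikes are blue at (330,323) and turquoise at (430,308), both lying bare on the counter. The off-white blade lying on the beech rest fits the fresh_blade.

```bash
cat > h.py <<'E'
from bench import robot
import numpy as np, cv2
from scipy.spatial.transform import Rotation as Ro
def ray(c,p):
    R=np.array(c["R"]);t=np.array(c["t"]);d=R.T@np.array([(p[0]-c["cx"])/c["fx"],(p[1]-c["cy"])/c["fy"],1])
    return -R.T@t,d
def onz(c,p,z):
    o,d=ray(c,p); return o+d*(z-o[2])/d[2]
def tri(c1,p1,c2,p2):
    o1,d1=ray(c1,p1);o2,d2=ray(c2,p2)
    s=np.linalg.lstsq(np.c_[d1,-d2],o2-o1,rcond=None)[0]
    a=o1+s[0]*d1;b=o2+s[1]*d2
    return (a+b)/2,np.linalg.norm(a-b)
def proj(c,X):
    x=np.array(c["R"])@X+np.array(c["t"]); return np.array([c["fx"]*x[0]/x[2]+c["cx"],c["fy"]*x[1]/x[2]+c["cy"]])
E
python3 - <<'E'
from h import *
t=robot.get_calibration("top");s=robot.get_calibration("side")
for n,p,z in [("cutter",(253,248),.03),("tab",(253,272),.07),("full",(372,279),.02),("empty",(367,227),.02),("rollY",(181,232),.01),("rollR",(309,187),.01)]: print(n,onz(t,p,z).round(3))
print(tri(t,(253,272),s,(377,269)))
w=robot.get_calibration("wrist");o=robot.get_obs()
T=Ro.from_euler("xyz",o["ee_rot"]).as_matrix()
Rw=np.array(w["R"]);cp=-Rw.T@w["t"]
print("cam in tool",(T.T@(cp-o["tool_pos"])).round(4),"\nR cam->tool",(T.T@Rw.T).round(3).tolist(),w["fx"],w["cx"],w["cy"])
print("tool axes",T.round(3).tolist())
E
```

```text
cutter [0.538 0.035 0.03 ]
tab [0.471 0.031 0.07 ]
full [ 0.452 -0.285  0.02 ]
empty [ 0.594 -0.275  0.02 ]
rollY [0.586 0.235 0.01 ]
rollR [ 0.708 -0.118  0.01 ]
(array([0.46916621, 0.03083986, 0.08078887]), np.float64(0.0037264249418007597))
cam in tool [ 0.0813  0.0002 -0.1791] 
R cam->tool [[0.001, -0.96, -0.282], [1.0, 0.001, 0.001], [-0.0, -0.282, 0.96]] 367.07942303863257 321.14576930684603 235.97827026468323
tool axes [[-0.972, 0.234, -0.001], [0.234, 0.972, -0.002], [0.0, -0.002, -1.0]]
```

Emit:
{"op": "move_arm", "data": {
  "motion": [0, 0, 0, -0.3, -0.3, -0.06, 1, 0, 0, 0, -0.3, -0.3, -0.06, 1, 0, 0, 0, -0.3, -0.3, -0.06, 1, 0, 0, 0, -0.3, -0.3, -0.06, 1, 0, 0, 0, -0.3, -0.3, -0.06, 1, 0, 0, 0, -0.3, -0.3, -0.06, 1, 0, 0, 0, -0.3, -0.3, -0.06, 1, 0, 0, 0, -0.3, -0.3, -0.06, 1, 0, 0, 0, -0.3, -0.3, -0.06, 1, 0, 0, 0, -0.3, -0.3, -0.06, 1, 0, 0, 0, -0.3, -0.3, 0, 1, 0, 0, 0, -0.3, -0.3, 0, 1]
}}

```text
time: 1.1
tool_pos: [0.3881, 0.11, 0.2642]
ee_rot: [3.141, 0.001, 2.906]
wrist_force: [1.0, 1.2, 0.0]
width: 0.0937
finger_force: 0.0
```

Emit:
{"op": "move_arm", "data": {
  "motion": [0, 0, 0, -0.3, -0.2, 0, 1, 0, 0, 0, -0.3, -0.3, 0, 1, 0, 0, -0.15, 0, 0, 0, 1, 0, 0, -0.15, 0, 0, 0, 1, 0, 0, 0, 0, 0, 0, 1, 0, 0, 0, 0, 0, 0, 1]
}}

```text
time: 1.6
tool_pos: [0.4336, 0.0498, 0.2634]
ee_rot: [3.141, -0.001, 3.138]
wrist_force: [0.1, 0.4, 0.4]
width: 0.094
finger_force: 0.0
```

```bash
cat >> h.py <<'E'
import json
def shot(name):
    c=robot.get_calibration("wrist");im=robot.snapshot("wrist")[:,:,::-1]
    cv2.imwrite(f"pics/{name}.png",im)
    json.dump({k:np.array(v).tolist() for k,v in c.items()},open(f"pics/{name}.json","w"))
    o=robot.get_obs();print(name,o["tool_pos"].round(4),o["ee_rot"].round(4),round(o["time"],2));return im,c
def load(name): return cv2.imread(f"pics/{name}.png"),json.load(open(f"pics/{name}.json"))
E
python3 -c "
from h import *
shot('w1')"
```

```text
w1 [0.4336 0.0501 0.2635] [ 3.1415e+00 -6.0000e-04  3.1389e+00] 1.65
```

Emit:
{"op": "move_arm", "data": {
  "motion": [0, 0, 0, 0, -0.4, 0, 1, 0, 0, 0, 0, -0.4, 0, 1, 0, 0, 0, 0, -0.4, 0, 1, 0, 0, 0, 0, -0.4, 0, 1, 0, 0, 0, 0, -0.2, 0, 1, 0, 0, 0, 0, 0, 0, 1, 0, 0, 0, 0, 0, 0, 1]
}}

```text
time: 2.23
tool_pos: [0.4336, -0.13, 0.2636]
ee_rot: [3.141, -0.0, 3.139]
wrist_force: [0.7, 0.3, 0.2]
width: 0.094
finger_force: 0.0
```

```bash
python3 -c "
from h import *
shot('w2')
a,_=load('w1');b,_=load('w2')
cv2.imwrite('pics/m1.png',cv2.resize(np.vstack([a,b]),None,fx=.62,fy=.62,interpolation=cv2.INTER_AREA))"
```

```text
w2 [ 0.4337 -0.1292  0.2638] [ 3.1407 -0.      3.1408] 2.28
```

View pics/m1.png

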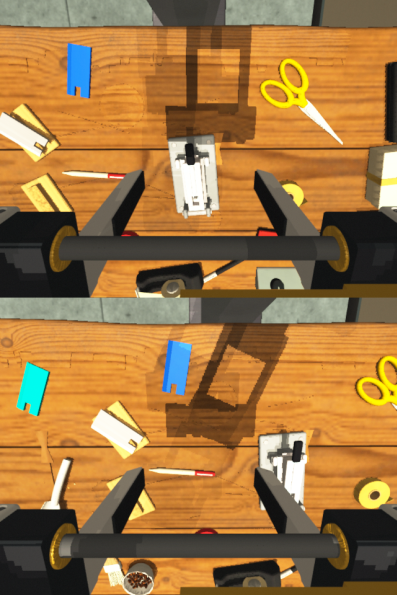

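The mosaic (scale 0.62) shows the cutter at about (305,285) in w1 and (455,270) in w2, and the full rest in w2 at about (190,215) with its notch end pointing right and down. The empty rest is in w1 at about (70,315), partly behind a finger. The blue and turquoise look-alikes lie apart, at (275,115) and (55,150) in w2.

```bash
cat >> h.py <<'E'
def crops(specs,out,ncol):
    ts=[]
    for n,x,y,w,h,k in specs:
        im=load(n)[0][y:y+h,x:x+w]; T=cv2.resize(im,None,fx=k,fy=k,interpolation=cv2.INTER_CUBIC)
        for i in range(x-x%20+20,x+w,20): cv2.line(T,((i-x)*k,0),((i-x)*k,8),(0,0,255),1);cv2.putText(T,str(i),((i-x)*k+1,18),0,.35,(0,0,255),1)
        for i in range(y-y%20+20,y+h,20): cv2.line(T,(0,(i-y)*k),(8,(i-y)*k),(0,0,255),1);cv2.putText(T,str(i),(9,(i-y)*k+4),0,.35,(0,0,255),1)
        ts.append(T)
    cv2.imwrite(f"pics/{out}.png",np.vstack([np.hstack(ts[i:i+ncol]) for i in range(0,len(ts),ncol)]))
E
python3 -c "
from h import *
crops([('w1',264,210,96,150,4),('w2',408,210,100,150,4)],'c1',2)
crops([('w2',140,160,100,75,4),('w1',0,160,100,75,4),('w2',160,280,100,75,4),('w1',20,270,100,75,4)],'c2',2)"
```

```text
(no output)
```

View pics/c1.png

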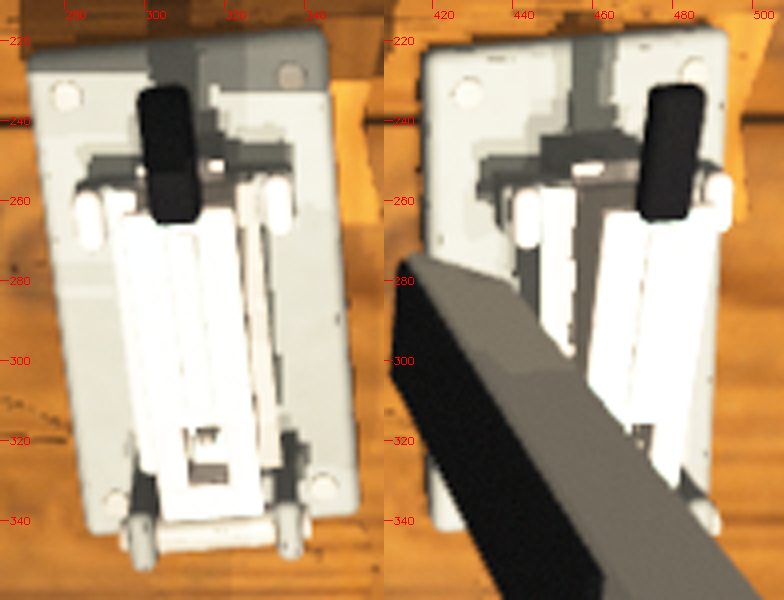

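View pics/c2.png

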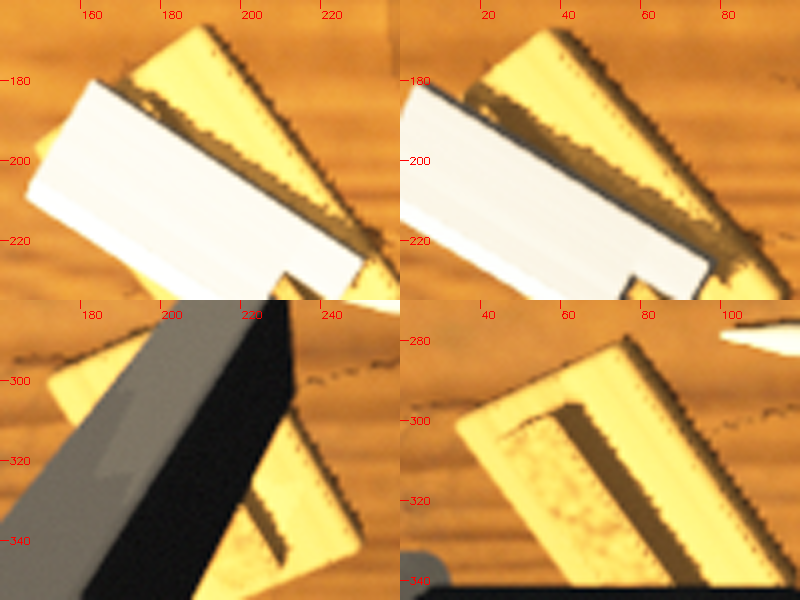

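The crops show:
- **Cutter foot, w1:** corners at (270.8,225.5), (345.3,217), (353.3,338.3) and (286.5,343.3). 
- **Black tab:** runs from (305,231.5) to (308.3,265) in w1, and from (481.3,231.8) to (477.5,264.3) in w2.
- **Fresh blade (white, on the beech rest), w2:** corners at (163.3,180), (146.8,209.3) and (231.3,225.5). Its notch is at the lower-right end, about (211,228). 
- **Empty rest:** corners at (33.8,301.3) and (76.3,279.5) in w1, and (172,299.5) and (250,341.3) in w2.

```bash
python3 - <<'E'
from h import *
from scipy.optimize import least_squares
a=load('w1')[1];b=load('w2')[1]
def show(n,pa,pb): X,e=tri(a,pa,b,pb);print(n,X.round(4),round(e,4));return X
show("foot c0",(270.8,225.5),(418,221.3));show("foot c1",(345.3,217),(493.3,217))
show("tab far",(305,231.5),(481.3,231.8));show("tab near",(308.3,265),(477.5,264.3))
show("fresh TL",(3.3,180.5),(163.3,180));show("fresh R",(78.3,225.5),(231.3,225.5));show("notch",(58.3,228.8),(211.3,228))
show("rest L",(33.8,301.3),(172,299.5))
def fit(obs,x0):
    f=lambda v:np.concatenate([proj(c,np.array([v[0]+np.cos(v[2])*u-np.sin(v[2])*w,v[1]+np.sin(v[2])*u+np.cos(v[2])*w,z]))-p for c,p,u,w,z in obs])
    r=least_squares(f,x0);print(r.x.round(4),np.degrees(r.x[2]).round(1),"res px",r.fun.round(1));return r.x
# cutter: image up=-x, right=+y
fit([(a,(270.8,225.5),-.083,-.046,.015),(a,(345.3,217),-.083,.046,.015),(a,(353.3,338.3),.083,.046,.015),(a,(286.5,343.3),.083,-.046,.015),(b,(418,221.3),-.083,-.046,.015),(b,(493.3,217),-.083,.046,.015)],[.54,.035,0])
# fresh blade top z=.027
T=.027
fit([(a,(3.3,180.5),-.045,.021,T),(a,(78.3,225.5),.045,.021,T),(b,(163.3,180),-.045,.021,T),(b,(146.8,209.3),-.045,-.021,T),(b,(231.3,225.5),.045,.021,T)],[.452,-.285,.9])
# empty rest: L and T are its near (-x) end
fit([(a,(33.8,301.3),-.05,-.033,.009),(a,(76.3,279.5),-.05,.033,.009),(b,(172,299.5),-.05,-.033,.009),(b,(250,341.3),.05,.033,.009)],[.594,-.275,.4])
E
```

```text
foot c0 [ 0.4635 -0.0116  0.0088] 0.0045
foot c1 [0.4556 0.0792 0.0089] 0.0006
tab far [0.4534 0.0335 0.0825] 0.0009
tab near [0.4912 0.0362 0.0773] 0.0002
fresh TL [ 0.4075 -0.3068  0.0294] 0.0002
fresh R [ 0.4612 -0.2352  0.0255] 0.0007
notch [ 0.4644 -0.2587  0.0265] 0.0002
rest L [ 0.5661 -0.3239  0.0081] 0.0015
[0.5405 0.0402 0.0891] 5.1 res px [-2.  -1.8 -0.1 -0.2  1.1  0.4 -1.3  1.   0.2  1.9  2.  -0.6]
[ 0.4512 -0.2835  0.9472] 54.3 res px [ 1.1  0.2 -0.5  0.   0.1 -0.  -1.   0.3  0.1 -0.6]
[ 0.5965 -0.2733  0.4214] 24.1 res px [-0.8 -1.5 -0.8  0.9 -0.5 -0.3  2.2  1.3]
```

Emit:
{"op": "move_arm", "data": {
  "motion": [0, 0, 0, -0.06, 0.27, 0.23, 1, 0, 0, 0, -0.06, 0.27, 0.23, 1, 0, 0, 0, -0.06, 0.27, 0.23, 1, 0, 0, 0, -0.06, 0.27, 0.23, 1, 0, 0, 0, -0.06, 0.27, 0.23, 1, 0, 0, 0, -0.06, 0.27, 0.23, 1, 0, 0, -0.113, 0, 0, 0, 1, 0, 0, 0, 0, 0, 0, 1, 0, 0, 0, 0, 0, 0, 1]
}}

```text
time: 3.03
tool_pos: [0.4696, 0.0336, 0.1262]
ee_rot: [-3.142, 0.0, -3.052]
wrist_force: [0.4, 0.6, -0.2]
width: 0.0938
finger_force: 0.0
```

```bash
cat >> h.py <<'E'
def to(x,y,z,yaw=None):
    "remaining move to a TCP pose (tool down), in move units"
    o=robot.get_obs();T=Ro.from_euler("xyz",o["ee_rot"])
    d=T.inv().apply(np.array([x,y,z])-o["tool_pos"])*10
    r=0 if yaw is None else (T.inv()*Ro.from_euler("xyz",[np.pi,0,yaw])).as_rotvec()/(np.pi/4)
    print("pos",o["tool_pos"].round(4),o["ee_rot"].round(3),"F",o["wrist_force"].round(1),"w",round(o["width"],4),"t",round(o["time"],2),"| shift",d.round(3),"turn",np.round(r,3))
C=np.array([.5405,.0402]);CY=.0891
def cut(u,v=0): return C+[np.cos(CY)*u-np.sin(CY)*v,np.sin(CY)*u+np.cos(CY)*v]
E
python3 -c "
from h import *
print(cut(.062-.133)); to(.4705,.0345,.0545,np.pi+CY)
to(*cut(.062-.133),.0545)
shot('w3'); crops([('w3',220,200,200,150,4)],'c3',1)
th=np.linspace(.14,2.3,19);x=.134*np.cos(th);z=.134*np.sin(th);print((np.c_[np.diff(x),-np.diff(z)]*10).round(3).tolist())"
```

```text
[0.46978164 0.03388227]
pos [0.4696 0.0336 0.1262] [-3.142  0.    -3.052] F [ 0.4  0.6 -0.2] w 0.0938 t 3.03 | shift [-0.01   0.008  0.717] turn [-0.     0.001  0.   ]
pos [0.4696 0.0336 0.1262] [-3.142  0.    -3.052] F [ 0.4  0.6 -0.2] w 0.0938 t 3.03 | shift [-0.002  0.003  0.717] turn 0
w3 [0.4701 0.0329 0.1268] [-3.1414e+00  1.8000e-03 -3.0533e+00] 3.08
[[-0.032, -0.158], [-0.051, -0.153], [-0.068, -0.145], [-0.085, -0.136], [-0.101, -0.125], [-0.115, -0.112], [-0.128, -0.097], [-0.139, -0.081], [-0.147, -0.064], [-0.154, -0.046], [-0.158, -0.027], [-0.16, -0.008], [-0.16, 0.011], [-0.158, 0.03], [-0.153, 0.049], [-0.146, 0.067], [-0.137, 0.084], [-0.126, 0.1]]
```

View pics/c3.png

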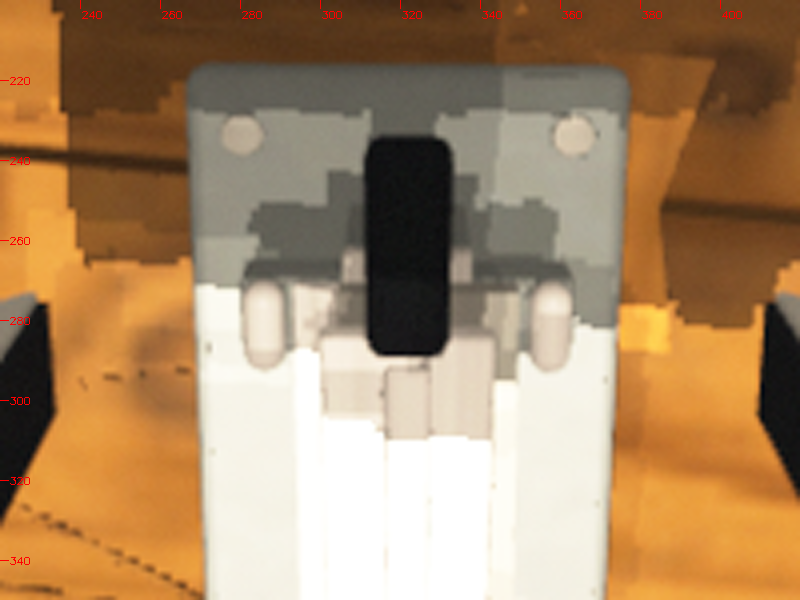

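The enlarged view shows the tab centred at column 321.7, between rows 234 and 288, and the foot symmetric about column 322. The yaw and lateral estimate hold.

```bash
python3 - <<'E'
from h import *
c=load('w3')[1]
def q(n,p,z): d=onz(c,p,z)[:2]-C;k=np.array([np.cos(CY),np.sin(CY)]);print(n,(d@k).round(4),(d@[-k[1],k[0]]).round(4))
q("foot edge",(322,216.5),.015);q("ridgeL c",(286,281),.052);q("ridgeR c",(358,281),.052);q("ridge near",(286,270),.050);q("ridge far",(286,292),.050);q("tab end",(322,234),.080);q("tab near",(322,288.5),.076)
q("foot L",(268.8,250),.015);q("foot R",(375.5,250),.015)
E
```

```text
foot edge -0.0838 0.0004
ridgeL c -0.0432 -0.0264
ridgeR c -0.0432 0.0273
ridge near -0.0511 -0.0264
ridge far -0.0333 -0.0269
tab end -0.0877 0.0003
tab near -0.048 0.0004
foot L -0.0551 -0.0439
foot R -0.0552 0.0451
```

Emit:
{"op": "move_arm", "data": {
  "motion": [0, 0, 0, 0, 0, 0.35, 1, 0, 0, 0, 0, 0, 0.36, 0.5, 0, 0, 0, 0, 0, 0, 0, 0, 0, 0, 0, 0, 0, 0, 0, 0, 0, 0, 0, 0, 0, 0, 0, 0, 0, 0, 0, 0, 0, 0, 0, 0, 0, 0, 0]
}}

```text
time: 3.67
tool_pos: [0.4718, 0.0317, 0.0576]
ee_rot: [-3.141, 0.005, -3.054]
wrist_force: [-0.5, 0.2, -0.0]
width: 0.0574
finger_force: 0.0
```

Emit:
{"op": "move_arm", "data": {
  "motion": [0, 0, 0, 0, 0, 0, 0, 0, 0, 0, 0, 0, 0, 0, 0, 0, 0, 0, 0, 0, 0, 0, 0, 0, 0, 0, 0, 0, 0, 0, 0, 0, 0, 0, 0, 0, 0, 0, 0, 0, 0, 0]
}}

```text
time: 4.17
tool_pos: [0.4697, 0.032, 0.0548]
ee_rot: [3.141, -0.0, -3.053]
wrist_force: [-0.1, 1.3, 0.8]
width: 0.0178
finger_force: 2.2
```

Emit:
{"op": "move_arm", "data": {
  "motion": [0, 0, 0, 0, 0, 0, 0, 0, 0, 0, 0, 0, 0, 0, 0, 0, 0, 0, 0, 0, 0]
}}

```text
time: 4.42
tool_pos: [0.4695, 0.0338, 0.0546]
ee_rot: [3.138, -0.0, -3.053]
wrist_force: [-0.5, 4.9, 1.1]
width: 0.0134
finger_force: 30.0
```

Emit:
{"op": "move_arm", "data": {
  "motion": [0, 0, 0, -0.032, 0, -0.158, 0, 0, 0, 0, -0.051, 0, -0.153, 0, 0, 0, 0, -0.068, 0, -0.145, 0, 0, 0, 0, -0.085, 0, -0.136, 0, 0, 0, 0, -0.101, 0, -0.125, 0, 0, 0, 0, -0.115, 0, -0.112, 0, 0, 0, 0, -0.128, 0, -0.097, 0, 0, 0, 0, -0.139, 0, -0.081, 0, 0, 0, 0, -0.147, 0, -0.064, 0]
}}

```text
time: 5.17
tool_pos: [0.5528, 0.0409, 0.1587]
ee_rot: [3.139, -0.011, -3.052]
wrist_force: [-3.2, 3.3, -8.5]
width: 0.0138
finger_force: 35.2
```

Emit:
{"op": "move_arm", "data": {
  "motion": [0, 0, 0, -0.154, 0, -0.046, 0, 0, 0, 0, -0.158, 0, -0.027, 0, 0, 0, 0, -0.16, 0, -0.008, 0, 0, 0, 0, -0.16, 0, 0.011, 0, 0, 0, 0, -0.158, 0, 0.03, 0, 0, 0, 0, -0.153, 0, 0.049, 0, 0, 0, 0, -0.146, 0, 0.067, 0, 0, 0, 0, -0.137, 0, 0.084, 0, 0, 0, 0, -0.126, 0, 0.1, 0, 0, 0, 0, 0, 0, 0, 0]
}}

```text
time: 6.0
tool_pos: [0.6824, 0.0519, 0.1366]
ee_rot: [3.14, -0.023, -3.053]
wrist_force: [-24.1, -0.2, 13.2]
width: 0.0136
finger_force: 31.0
```

Emit:
{"op": "move_arm", "data": {
  "motion": [0, 0, 0, 0.03, 0, 0, 0.5, 0, 0, 0, 0, 0, 0, 0.5, 0, 0, 0, 0, 0, 0, 0.5, 0, 0, 0, 0, 0, -0.2, 0.7, 0, 0, 0, 0, 0, -0.3, 0.9, 0, 0, 0, 0.1, 0, -0.3, 1, 0, 0, 0, 0.4, 0, 0, 1, 0, 0, 0, 0.4, 0, 0, 1, 0, 0, 0, 0.4, 0, 0, 1, 0, 0, 0, 0.4, 0, 0, 1, 0, 0, 0, 0.3, 0, 0, 1, 0, 0, 0, 0, 0, 0, 1]
}}

```text
time: 7.0
tool_pos: [0.4841, 0.0334, 0.2161]
ee_rot: [-3.141, -0.001, -3.053]
wrist_force: [-0.2, 0.1, 0.1]
width: 0.0904
finger_force: 0.0
```

```bash
python3 -c "
from h import *
to(.47,.034,.2,np.pi+CY);shot('w4'); crops([('w4',220,200,200,150,4)],'c4',1)
cv2.imwrite('pics/s4.png',robot.snapshot('side')[:,:,::-1])"
```

```text
pos [0.4841 0.0334 0.2161] [-3.141e+00 -1.000e-03 -3.053e+00] F [-0.2  0.1  0.1] w 0.0904 t 7.0 | shift [0.14  0.018 0.161] turn [-0.    -0.002 -0.001]
w4 [0.4869 0.0334 0.2164] [-3.1413e+00  1.8000e-03 -3.0534e+00] 7.05
```

View pics/c4.png

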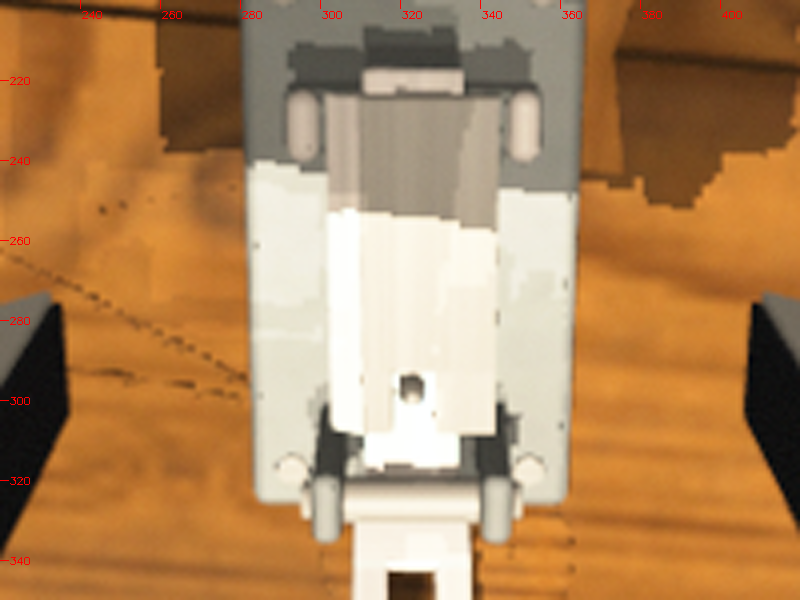

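The plate leans open behind the hinge. The worn blade spans columns 302–344 and rows 223.5–308, and the pin stands at (322.8,297).

```bash
python3 - <<'E'
from h import *
c=load('w4')[1]
def q(n,p,z): d=onz(c,p,z)[:2]-C;k=np.array([np.cos(CY),np.sin(CY)]);print(n,onz(c,p,z).round(4),(d@k).round(4),(d@[-k[1],k[0]]).round(4))
q("blade near",(323,224),.05);q("blade far",(323,308),.05);q("NL",(301.5,224),.05);q("NR",(344.5,224),.05);q("FL",(303.5,306),.05);q("FR",(343.8,306),.05);q("pin",(322.8,297),.053);q("foot L",(283.5,325),.015);q("foot R",(361.5,325),.015);q("hinge axis",(322,323),.053);q("ridge",(295.5,222),.05);q("ridge",(295.5,240),.05)
E
```

```text
blade near [0.4916 0.0359 0.05  ] -0.0491 0.0001
blade far [0.5813 0.044  0.05  ] 0.041 0.0002
NL [0.4934 0.0151 0.05  ] -0.0491 -0.0208
NR [0.4897 0.0567 0.05  ] -0.0491 0.0209
FL [0.5808 0.0237 0.05  ] 0.0387 -0.0201
FR [0.5771 0.0653 0.05  ] 0.0387 0.0218
pin [0.5674 0.0425 0.053 ] 0.027 -0.0001
foot L [0.6252 0.0021 0.015 ] 0.0809 -0.0455
foot R [0.6171 0.0923 0.015 ] 0.0809 0.0451
hinge axis [0.5971 0.0444 0.053 ] 0.0567 -0.0009
ridge [0.4919 0.0092 0.05  ] -0.0511 -0.0266
ridge [0.5101 0.0104 0.05  ] -0.0329 -0.027
```

Emit:
{"op": "move_arm", "data": {
  "motion": [0, 0, 0, -0.26, 0, 0.3, 1, 0, 0, 0, -0.26, 0.01, 0.3, 1, 0, 0, 0, 0, 0, 0.25, 1, 0, 0, 0, 0, 0, 0, 1, 0, 0, 0, 0, 0, 0, 1, 0, 0, 0, 0, 0, 0, 1]
}}

```text
time: 7.6
tool_pos: [0.5416, 0.0392, 0.1323]
ee_rot: [-3.141, 0.002, -3.053]
wrist_force: [0.6, -0.2, 0.1]
width: 0.094
finger_force: 0.0
```

```bash
sed -i 's/^C=.*/C=np.array([.5365,.0398]);CY=.0891/' h.py
cat >> h.py <<'E'
def q(c,n,p,z):
    X=onz(c,p,z);d=X[:2]-C;k=np.array([np.cos(CY),np.sin(CY)]);print(n,X.round(4),"cutter",(d@k).round(4),(d@[-k[1],k[0]]).round(4))
E
python3 -c "
from h import *
to(*C,.0285,np.pi+CY);shot('w5');to(*C,.0285,np.pi+CY); crops([('w5',220,150,200,150,4)],'c5',1)"
```

```text
pos [0.5416 0.0392 0.1323] [-3.141e+00  2.000e-03 -3.053e+00] F [ 0.6 -0.2  0.1] w 0.094 t 7.6 | shift [0.052 0.011 1.038] turn [-0.     0.003 -0.001]
w5 [0.5418 0.0391 0.1332] [-3.1412  0.0039 -3.053 ] 7.65
pos [0.5418 0.0391 0.1332] [-3.141  0.004 -3.053] F [-0.2  0.4  0.4] w 0.094 t 7.65 | shift [0.057 0.012 1.047] turn [-0.001  0.005 -0.001]
```

View pics/c5.png

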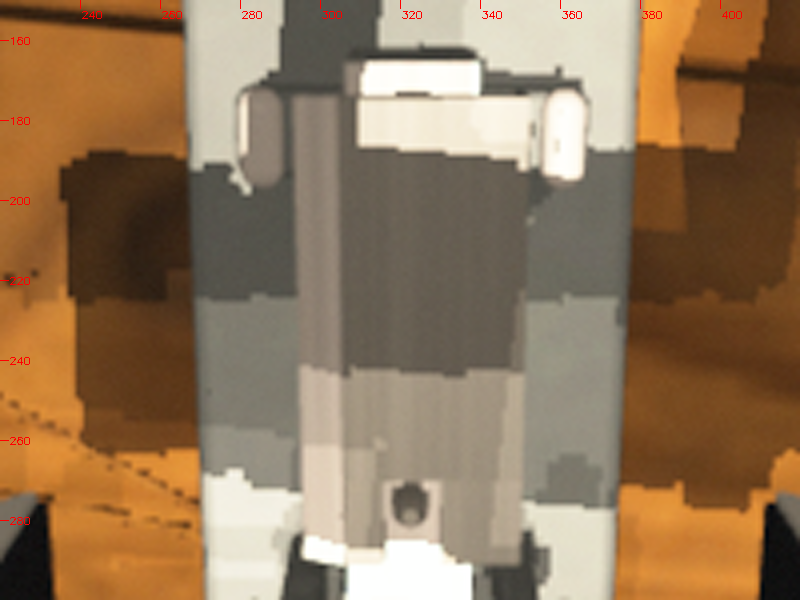

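Closer view: the blade's near edge is at row 174, its sides run at about columns 293–352 (near) and 296–349 (far), and its far end is at row 290. The pin runs from row 270 to 281 at column 322.5.

```bash
python3 - <<'E'
from h import *
c=load('w5')[1]
o,_=ray(c,(0,0));print(o.round(4))
q(c,"near",(322,174),.05);q(c,"far",(322,290.5),.05);q(c,"NL",(293,174.5),.05);q(c,"NR",(352.5,174.5),.05);q(c,"FL",(295.5,288),.05)
q(c,"FR",(350,290),.05);q(c,"pin tip",(322.5,279),.054);q(c,"pin mid front",(322.5,271),.049);q(c,"notch bottom",(322.5,269.5),.05);q(c,"hub ridge L",(285,172),.051);q(c,"ridge end",(285,196.5),.049)
E
```

```text
[0.4602 0.032  0.3112]
near [0.4916 0.0353 0.05  ] cutter -0.0451 -0.0005
far [0.581  0.0434 0.05  ] cutter 0.0447 -0.0004
NL [0.4938 0.0149 0.05  ] cutter -0.0448 -0.021
NR [0.49   0.0568 0.05  ] cutter -0.0448 0.0211
FL [0.5808 0.0227 0.05  ] cutter 0.0426 -0.0209
FR [0.5787 0.065  0.05  ] cutter 0.0442 0.0213
pin tip [0.5697 0.0427 0.054 ] cutter 0.0333 -0.0
pin mid front [0.5652 0.0423 0.049 ] cutter 0.0288 -0.0
notch bottom [0.5636 0.0422 0.05  ] cutter 0.0272 -0.0
hub ridge L [0.4924 0.0093 0.051 ] cutter -0.0466 -0.0265
ridge end [0.5102 0.0102 0.049 ] cutter -0.0289 -0.0272
```

Emit:
{"op": "move_arm", "data": {
  "motion": [0, 0, 0, 0.055, 0.01, 0.2, 1, 0, 0, 0, 0, 0, 0.35, 1, 0, 0, 0, 0, 0, 0.35, 1, 0, 0, 0, 0, 0, 0.14, 1, 0, 0, 0, 0, 0, 0, 0.5, 0, 0, 0, 0, 0, 0, 0, 0, 0, 0, 0, 0, 0, 0, 0, 0, 0, 0, 0, 0, 0, 0, 0, 0, 0, 0, 0, 0, 0, 0, 0, 0, 0, 0, 0]
}}

```text
time: 8.48
tool_pos: [0.5358, 0.0397, 0.0286]
ee_rot: [-3.141, 0.003, -3.053]
wrist_force: [0.1, -0.5, -0.1]
width: 0.0575
finger_force: 0.0
```

```bash
python3 -c "
from h import *
to(*C,.0285,np.pi+CY)"
```

```text
pos [0.5358 0.0397 0.0286] [-3.141e+00  3.000e-03 -3.053e+00] F [ 0.1 -0.5 -0.1] w 0.0575 t 8.48 | shift [-0.007  0.     0.001] turn [-0.     0.004 -0.001]
```

Emit:
{"op": "move_arm", "data": {
  "motion": [0, 0, 0, 0, 0, 0, 0, 0, 0, 0, 0, 0, 0, 0, 0, 0, 0, 0, 0, 0, 0, 0, 0, 0, 0, 0, 0, 0, 0, 0, 0, 0, 0, -0.1, 0, 0, 0, 0, 0, 0, -0.3, 0, 0, 0, 0, 0, 0, -0.3, 0, 0, 0, 0, 0, 0, -0.3, 0, 0, 0, 0, 0, 0, 0, 0]
}}

```text
time: 9.23
tool_pos: [0.5387, 0.0396, 0.1348]
ee_rot: [-3.14, 0.013, -3.053]
wrist_force: [1.5, 0.6, 1.3]
width: 0.0412
finger_force: 30.0
```

Emit:
{"op": "move_arm", "data": {
  "motion": [0, 0, 0, -0.01, -0.33, -0.15, 0, 0, 0, 0, -0.01, -0.33, -0.15, 0, 0, 0, 0, -0.01, -0.33, -0.15, 0, 0, 0, 0, -0.01, -0.33, -0.15, 0, 0, 0, 0, -0.01, -0.33, -0.15, 0, 0, 0, 0, -0.01, -0.33, -0.15, 0, 0, 0, 0, 0, 0, 0, 0, 0, 0, 0, 0, 0, 0, 0, 0, 0, 0, 0, 0, 0, 0]
}}

```text
time: 9.98
tool_pos: [0.5576, -0.1564, 0.2157]
ee_rot: [3.14, -0.002, -3.053]
wrist_force: [0.1, 0.7, -1.0]
width: 0.0415
finger_force: 30.0
```

```bash
python3 -c "
from h import *
shot('w6');to(*C,.0285,np.pi+CY); crops([('w6',130,180,200,150,4)],'c6',1)"
```

```text
w6 [ 0.5575 -0.1558  0.2155] [ 3.1397e+00 -2.2000e-03 -3.0522e+00] 10.03
pos [ 0.5575 -0.1558  0.2155] [ 3.140e+00 -2.000e-03 -3.052e+00] F [ 0.7  0.7 -1.4] w 0.0413 t 10.03 | shift [0.031 1.964 1.873] turn [ 0.002 -0.003  0.   ]
```

View pics/c6.png

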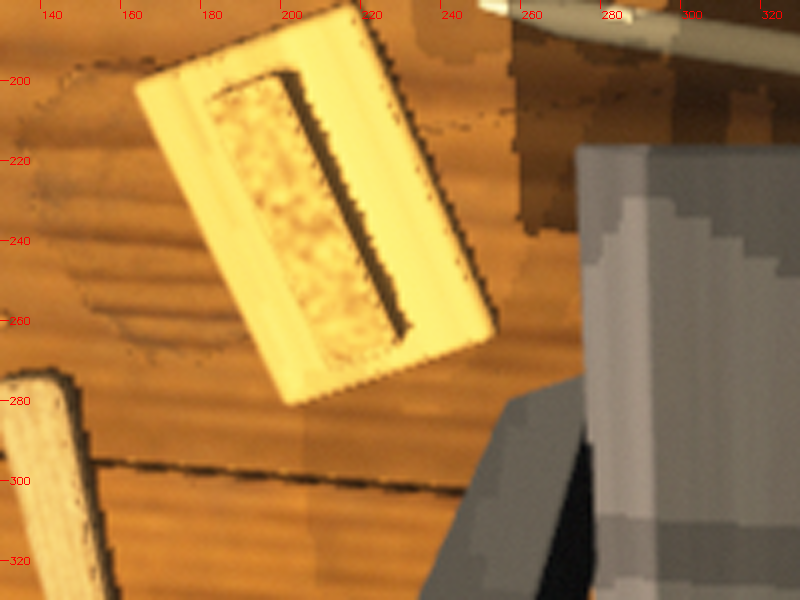

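The empty rest's foot corners are at (163.8,202), (217.5,180.8), (254.5,263.8) and (202.5,280.8). The bar runs down its middle. The held blade is at the right and level.

```bash
cat >> h.py <<'E'
from scipy.optimize import least_squares
def fit(obs,x0):
    f=lambda v:np.concatenate([proj(c,np.array([v[0]+np.cos(v[2])*u-np.sin(v[2])*w,v[1]+np.sin(v[2])*u+np.cos(v[2])*w,z]))-p for c,p,u,w,z in obs])
    r=least_squares(f,x0);print("fit",r.x.round(4),np.degrees(r.x[2]).round(1),"res px",r.fun.round(1));return r.x
E
python3 - <<'E'
from h import *
c=load('w6')[1]; a=load('w1')[1]
x=fit([(c,(163.8,202),-.05,-.033,.009),(c,(217.5,180.8),-.05,.033,.009),(c,(254.5,263.8),.05,.033,.009),(c,(202.5,280.8),.05,-.033,.009)],[.594,-.275,.4])
print(tri(c,(163.8,202),a,(33.8,301.3)),tri(c,(217.5,180.8),a,(76.3,279.5)))
bar=[(182,205),(201,197.5),(230,265)]
print([onz(c,p,.022).round(4) for p in bar])
to(x[0],x[1],.1,np.pi+x[2])
# other rest / fresh blade re-fit relative correction is taken later
E
```

```text
fit [ 0.5968 -0.2744  0.439 ] 25.2 res px [-1.9 -0.8  1.  -0.9  1.2  0.2 -0.4  1.9]
(array([ 0.56643454, -0.3235474 ,  0.00886631]), np.float64(0.0003657364065194247)) (array([ 0.54017105, -0.26938846, -0.00065361]), np.float64(0.00017457659051393182))
[array([ 0.5647, -0.2996,  0.022 ]), array([ 0.5551, -0.2801,  0.022 ]), array([ 0.6265, -0.249 ,  0.022 ])]
pos [ 0.5575 -0.1558  0.2155] [ 3.140e+00 -2.000e-03 -3.052e+00] F [ 0.7  0.7 -1.4] w 0.0413 t 10.03 | shift [-0.287 -1.218  1.152] turn [ 0.003 -0.002 -0.445]
```

Emit:
{"op": "move_arm", "data": {
  "motion": [0, 0, 0, -0.07, -0.305, 0.15, 0, 0, 0, 0, -0.07, -0.305, 0.15, 0, 0, 0, 0, -0.07, -0.305, 0.15, 0, 0, 0, 0, -0.07, -0.305, 0.15, 0, 0, 0, -0.143, 0, 0, 0.15, 0, 0, 0, -0.143, 0, 0, 0.15, 0, 0, 0, -0.143, 0, 0, 0.15, 0, 0, 0, 0, 0, 0, 0, 0, 0, 0, 0, 0, 0, 0, 0, 0, 0, 0, 0, 0, 0, 0]
}}

```text
time: 10.87
tool_pos: [0.5972, -0.275, 0.1125]
ee_rot: [-3.141, 0.0, -2.717]
wrist_force: [-0.2, -0.3, 0.1]
width: 0.0414
finger_force: 30.0
```

```bash
python3 -c "
from h import *
to(.596,-.2745,.010,np.pi+.425)"
```

```text
pos [ 0.5972 -0.275   0.1125] [-3.141  0.    -2.717] F [-0.2 -0.3  0.1] w 0.0414 t 10.87 | shift [0.01  0.009 1.025] turn [-0.     0.001 -0.   ]
```

Emit:
{"op": "move_arm", "data": {
  "motion": [0, 0, 0, 0.01, 0.01, 0.3, 0, 0, 0, 0, 0, 0, 0.3, 0, 0, 0, 0, 0, 0, 0.25, 0, 0, 0, 0, 0, 0, 0.1, 0, 0, 0, 0, 0, 0, 0.05, 0, 0, 0, 0, 0, 0, 0, 0, 0, 0, 0, 0, 0, 0, 0]
}}

```text
time: 11.45
tool_pos: [0.5968, -0.2761, 0.0141]
ee_rot: [-3.139, 0.002, -2.716]
wrist_force: [0.3, 0.7, -0.7]
width: 0.0414
finger_force: 30.0
```

```bash
python3 -c "
from h import *
to(.596,-.2745,.010,np.pi+.425)"
```

```text
pos [ 0.5968 -0.2761  0.0141] [-3.139e+00  2.000e-03 -2.716e+00] F [ 0.3  0.7 -0.7] w 0.0414 t 11.45 | shift [0.001 0.018 0.041] turn [-0.004  0.003  0.   ]
```

Emit:
{"op": "move_arm", "data": {
  "motion": [0, 0, 0, 0, 0.015, 0.02, 0, 0, 0, 0, 0, 0, 0.015, 0, 0, 0, 0, 0, 0, 0, 0, 0, 0, 0, 0, 0, 0, 0]
}}

```text
time: 11.78
tool_pos: [0.5954, -0.2744, 0.0094]
ee_rot: [-3.14, 0.001, -2.716]
wrist_force: [0.5, -0.7, 0.1]
width: 0.0411
finger_force: 30.7
```

Emit:
{"op": "move_arm", "data": {
  "motion": [0, 0, 0, 0, 0, 0, 0.5, 0, 0, 0, 0, 0, 0, 0.6, 0, 0, 0, 0, 0, 0, 0.6, 0, 0, 0, 0, 0, 0, 0.8, 0, 0, 0, 0, 0, 0, 0.9, 0, 0, 0, 0, 0, -0.2, 1, 0, 0, 0, 0, 0, -0.3, 1, 0, 0, 0, 0, 0, -0.4, 1, 0, 0, 0, 0, 0, -0.4, 1, 0, 0, 0, 0, 0, -0.2, 1]
}}

```text
time: 12.62
tool_pos: [0.5962, -0.2745, 0.1639]
ee_rot: [-3.137, 0.004, -2.716]
wrist_force: [1.3, 0.3, 1.6]
width: 0.0937
finger_force: 0.0
```

```bash
python3 -c "
from h import *
shot('w7');print(robot.get_obs()['joint_positions'].round(3))"
```

```text
w7 [ 0.5976 -0.2754  0.1676] [-3.1317  0.0078 -2.7158] 12.67
[-0.518  0.328  1.16   0.     1.64  -2.515]
```

Emit:
{"op": "move_arm", "data": {
  "motion": [0, 0, 0, 0.34, 0.13, 0.05, 1, 0, 0, 0, 0.34, 0.13, 0.05, 1, 0, 0, 0, 0.34, 0.13, 0.05, 1, 0, 0, 0, 0.34, 0.13, 0.05, 1, 0, 0, -0.133, 0, 0, 0, 1, 0, 0, -0.133, 0, 0, 0, 1, 0, 0, -0.133, 0, 0, 0, 1, 0, 0, -0.133, 0, 0, 0, 1, 0, 0, -0.133, 0, 0, 0, 1, 0, 0, 0, 0, 0, 0, 1, 0, 0, 0, 0, 0, 0, 1, 0, 0, 0, 0, 0, 0, 1]
}}

```text
time: 13.67
tool_pos: [0.5123, -0.1451, 0.1242]
ee_rot: [-3.079, -0.135, -2.43]
wrist_force: [-0.3, -0.6, 0.6]
width: 0.0943
finger_force: 0.0
```

```bash
python3 -c "
from h import *
shot('w8');print(robot.get_obs()['joint_positions'].round(3))
crops([('w7',255,150,133,200,3),('w8',255,150,133,200,3)],'c8',2)"
```

```text
w8 [ 0.5124 -0.1457  0.1246] [-3.0788 -0.1347 -2.4312] 13.72
[-0.287  0.103  1.522 -0.147  1.537 -2.566]
```

View pics/c8.png

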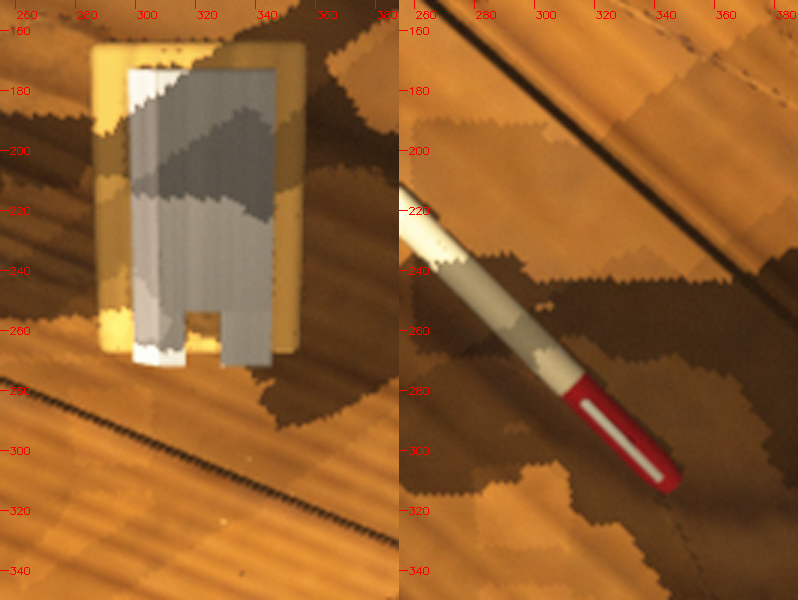

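The left crop shows the worn blade lying flat on the empty rest (columns 299–346, rows 173–272), aligned with the bar. The right crop shows that the last turn ran into joint 6's limit (-2.566), so the arm drifted. I'll use the half-turn grasp instead.

```bash
python3 -c "
from h import *
to(.5124,-.1457,.2,-2.65)"
```

```text
pos [ 0.5124 -0.1457  0.1246] [-3.079 -0.135 -2.431] F [-0.3  0.1  0.1] w 0.0939 t 13.72 | shift [ 0.101 -0.047 -0.746] turn [-0.098 -0.162  0.283]
```

Emit:
{"op": "move_arm", "data": {
  "motion": [-0.035, -0.055, 0.095, 0.05, -0.02, -0.25, 1, -0.035, -0.055, 0.095, 0.03, -0.01, -0.25, 1, -0.028, -0.052, 0.093, 0.02, 0, -0.25, 1, 0, 0, 0.155, 0, 0, 0, 1, 0, 0, 0.155, 0, 0, 0, 1, 0, 0, 0.155, 0, 0, 0, 1, 0, 0, 0, 0, 0, 0, 1, 0, 0, 0, 0, 0, 0, 1]
}}

```text
time: 14.38
tool_pos: [0.5097, -0.1482, 0.2008]
ee_rot: [-3.141, 0.001, -3.013]
wrist_force: [-0.2, 0.2, 0.0]
width: 0.0937
finger_force: 0.0
```

```bash
python3 -c "
from h import *
to(.45,-.2835,.2,3.0)"
```

```text
pos [ 0.5097 -0.1482  0.2008] [-3.141e+00  1.000e-03 -3.013e+00] F [-0.2  0.2  0. ] w 0.0937 t 14.38 | shift [ 0.766 -1.266  0.008] turn [-0.001  0.001  0.344]
```

Emit:
{"op": "move_arm", "data": {
  "motion": [0, 0, 0, 0.19, -0.316, 0, 1, 0, 0, 0, 0.19, -0.316, 0, 1, 0, 0, 0, 0.19, -0.316, 0, 1, 0, 0, 0, 0.19, -0.316, 0, 1, 0, 0, 0.148, 0, 0, 0, 1, 0, 0, 0.148, 0, 0, 0, 1, 0, 0, 0.148, 0, 0, 0, 1, 0, 0, 0.148, 0, 0, 0, 1, 0, 0, 0.148, 0, 0, 0, 1, 0, 0, 0.148, 0, 0, 0, 1, 0, 0, 0.148, 0, 0, 0, 1, 0, 0, 0.148, 0, 0, 0, 1]
}}

```text
time: 15.38
tool_pos: [0.4505, -0.2824, 0.2005]
ee_rot: [3.141, 0.0, 2.336]
wrist_force: [-0.9, 0.4, -0.3]
width: 0.0943
finger_force: 0.0
```

Emit:
{"op": "move_arm", "data": {
  "motion": [0, 0, 0.148, 0, 0, 0, 1, 0, 0, 0.148, 0, 0, 0, 1, 0, 0, 0.148, 0, 0, 0, 1, 0, 0, 0.148, 0, 0, 0, 1, 0, 0, 0.148, 0, 0, 0, 1, 0, 0, 0.148, 0, 0, 0, 1, 0, 0, 0.148, 0, 0, 0, 1, 0, 0, 0.148, 0, 0, 0, 1, 0, 0, 0.148, 0, 0, 0, 1, 0, 0, 0.148, 0, 0, 0, 1, 0, 0, 0.148, 0, 0, 0, 1, 0, 0, 0.148, 0, 0, 0, 1]
}}

```text
time: 16.38
tool_pos: [0.4505, -0.2824, 0.2006]
ee_rot: [3.141, -0.0, 0.941]
wrist_force: [-0.5, 0.7, 0.1]
width: 0.0939
finger_force: 0.0
```

Emit:
{"op": "move_arm", "data": {
  "motion": [0, 0, 0, 0, 0, 0.35, 1, 0, 0, 0, 0, 0, 0.3, 1, 0, 0, 0, 0, 0, 0, 1, 0, 0, 0, 0, 0, 0, 1, 0, 0, 0, 0, 0, 0, 1]
}}

```text
time: 16.8
tool_pos: [0.4514, -0.2827, 0.1373]
ee_rot: [3.139, -0.0, 0.945]
wrist_force: [-0.2, 0.5, 0.4]
width: 0.0938
finger_force: 0.0
```

```bash
python3 - <<'E'
from h import *
to(.4512,-.2835,.0115,.9472)
im,c=shot('w9')
# white blade: segment, print polygon
hsv=cv2.cvtColor(im,cv2.COLOR_BGR2HSV)
for T in (.027,):
  print("predicted corners",[proj(c,np.array([.4512+np.cos(.9472)*u-np.sin(.9472)*w,-.2835+np.sin(.9472)*u+np.cos(.9472)*w,T])).round(1).tolist() for u,w in [(-.045,-.021),(-.045,.021),(.045,.021),(.045,-.021)]])
m=((hsv[...,1]<70)&(hsv[...,2]>60)).astype(np.uint8)*255
m=cv2.morphologyEx(m,cv2.MORPH_OPEN,np.ones((3,3)))
for k in cv2.findContours(m,cv2.RETR_EXTERNAL,cv2.CHAIN_APPROX_NONE)[0]:
    if cv2.contourArea(k)>1500: print(cv2.contourArea(k),cv2.boundingRect(k),np.round(cv2.minAreaRect(k)[0]),cv2.approxPolyDP(k,3,True)[:,0].tolist())
E
```

```text
pos [ 0.4514 -0.2827  0.1373] [ 3.139 -0.     0.945] F [-0.2  0.5  0.4] w 0.0938 t 16.8 | shift [-0.008 -0.     1.258] turn [ 0.003 -0.    -0.002]
w9 [ 0.4519 -0.283   0.1382] [3.1371 0.     0.9452] 16.85
predicted corners [[344.9, 285.2], [295.7, 285.3], [293.4, 179.6], [346.8, 179.5]]
7469.0 (135, 419, 155, 61) [212. 449.] [[135, 420], [145, 479], [289, 479], [238, 419]]
1610.0 (570, 402, 70, 37) [604. 420.] [[570, 438], [585, 431], [591, 436], [601, 433], [606, 438], [620, 431], [618, 421], [625, 420], [639, 402], [578, 403], [579, 412], [575, 413], [572, 427], [575, 431]]
4487.0 (419, 387, 128, 79) [482. 426.] [[419, 394], [428, 409], [422, 413], [424, 418], [469, 418], [491, 465], [500, 465], [508, 419], [543, 415], [546, 403], [542, 391], [532, 387], [466, 387], [463, 394], [457, 395]]
13810.5 (0, 251, 228, 130) [108. 315.] [[0, 282], [0, 338], [9, 339], [0, 343], [0, 360], [28, 340], [119, 341], [128, 380], [182, 380], [179, 353], [227, 274], [205, 280], [163, 332], [88, 251], [11, 291]]
8413.5 (415, 225, 225, 156) [540. 310.] [[639, 225], [608, 232], [558, 262], [450, 281], [446, 289], [437, 280], [415, 274], [463, 353], [460, 379], [515, 377], [452, 296], [515, 288], [563, 276], [571, 286], [614, 284], [639, 276]]
4818.0 (295, 181, 53, 106) [321. 234.] [[295, 181], [297, 286], [344, 285], [346, 181], [329, 181], [327, 203], [313, 201], [312, 181]]
2971.0 (0, 165, 67, 92) [ 33. 210.] [[0, 165], [0, 243], [4, 248], [0, 256], [11, 251], [14, 242], [27, 246], [66, 232]]
6494.5 (415, 44, 113, 137) [471. 113.] [[486, 44], [481, 46], [415, 152], [455, 180], [527, 77], [523, 69], [513, 64], [498, 84], [487, 76], [500, 53]]
```

Emit:
{"op": "move_arm", "data": {
  "motion": [0, 0, 0, -0.005, 0, 0.35, 1, 0, 0, 0, 0, 0, 0.35, 1, 0, 0, 0, 0, 0, 0.35, 1, 0, 0, 0, 0, 0, 0.19, 0.6, 0, 0, 0, 0, 0, 0, 0.55, 0, 0, 0, 0, 0, 0, 0.5, 0, 0, 0, 0, 0, 0, 0.5, 0, 0, 0, 0, 0, 0, 0.5]
}}

```text
time: 17.52
tool_pos: [0.4529, -0.284, 0.0151]
ee_rot: [3.135, 0.0, 0.945]
wrist_force: [0.2, 0.0, -0.7]
width: 0.0643
finger_force: 0.0
```

```bash
python3 -c "
from h import *
to(.4512,-.2835,.0125,.9472)"
```

```text
pos [ 0.4529 -0.284   0.0151] [3.135 0.    0.945] F [ 0.2  0.  -0.7] w 0.0643 t 17.52 | shift [-0.005 -0.017  0.026] turn [ 0.009  0.    -0.003]
```

Emit:
{"op": "move_arm", "data": {
  "motion": [0.008, 0, 0, 0, -0.01, 0.02, 0.5, 0, 0, 0, 0, 0, 0, 0.45, 0, 0, 0, 0, 0, 0, 0, 0, 0, 0, 0, 0, 0, 0, 0, 0, 0, 0, 0, 0, 0, 0, 0, 0, 0, 0, 0, 0, 0, 0, 0, 0, 0, 0, 0]
}}

```text
time: 18.1
tool_pos: [0.4504, -0.2822, 0.0105]
ee_rot: [-3.137, -0.0, 0.945]
wrist_force: [-0.4, 0.4, 4.5]
width: 0.0415
finger_force: 30.0
```

Emit:
{"op": "move_arm", "data": {
  "motion": [0, 0, 0, 0, 0, 0, 0, 0, 0, 0, 0, 0, -0.1, 0, 0, 0, 0, 0, 0, -0.3, 0, 0, 0, 0, 0, 0, -0.4, 0, 0, 0, 0, 0, 0, -0.4, 0, 0, 0, 0, 0, 0, -0.3, 0, 0, 0, 0, 0, 0, 0, 0, 0, 0, 0, 0, 0, 0, 0, 0, 0, 0, 0, 0, 0, 0, 0, 0, 0, 0, 0, 0, 0]
}}

```text
time: 18.93
tool_pos: [0.4494, -0.2814, 0.1571]
ee_rot: [-3.131, -0.0, 0.945]
wrist_force: [-0.9, 0.1, -0.6]
width: 0.0415
finger_force: 30.0
```

```bash
cat >> h.py <<'E'
def held(name):
    im,c=shot(name);hsv=cv2.cvtColor(im,cv2.COLOR_BGR2HSV)
    m=((hsv[...,1]<70)&(hsv[...,2]>60)).astype(np.uint8)*255
    m=cv2.morphologyEx(m,cv2.MORPH_OPEN,np.ones((3,3)))
    for k in cv2.findContours(m,cv2.RETR_EXTERNAL,cv2.CHAIN_APPROX_NONE)[0]:
        if cv2.contourArea(k)>1500 and 150<cv2.minAreaRect(k)[0][0]<500: print(cv2.contourArea(k),cv2.boundingRect(k),cv2.approxPolyDP(k,3,True)[:,0].tolist())
    o=robot.get_obs();T=Ro.from_euler("xyz",o["ee_rot"])
    for zt in (-.012,-.0155,-.019):
        print(zt,"pred corners",[proj(c,o["tool_pos"]+T.apply([u,w,zt])).round(1).tolist() for u,w in [(.045,-.021),(.045,.021),(.0275,.0055),(.0275,-.0055),(-.045,.021),(-.045,-.021)]])
E
python3 -c "
from h import *
held('w10');to(*C,.15,CY)"
```

```text
w10 [ 0.4494 -0.2814  0.157 ] [-3.1308e+00 -3.0000e-04  9.4470e-01] 18.98
1920.5 (236, 419, 63, 48) [[236, 420], [240, 465], [298, 466], [259, 419]]
17853.0 (230, 217, 184, 164) [[277, 218], [278, 273], [256, 282], [231, 337], [233, 380], [257, 380], [256, 352], [277, 283], [282, 380], [361, 380], [365, 282], [386, 351], [385, 380], [409, 380], [413, 342], [386, 282], [364, 273], [366, 218], [334, 218], [332, 253], [309, 252], [308, 218]]
5779.0 (414, 49, 107, 129) [[481, 49], [414, 151], [453, 177], [520, 79], [506, 68], [492, 87], [482, 79], [494, 58]]
-0.012 pred corners [[274.9, 212.3], [365.1, 212.3], [331.5, 248.1], [308.5, 248.1], [359.3, 377.2], [280.6, 377.2]]
-0.0155 pred corners [[273.9, 214.0], [366.0, 214.0], [331.7, 250.4], [308.3, 250.4], [360.0, 381.5], [279.9, 381.5]]
-0.019 pred corners [[273.0, 215.7], [366.9, 215.7], [331.9, 252.8], [308.0, 252.8], [360.7, 386.0], [279.2, 386.0]]
pos [ 0.4494 -0.2814  0.157 ] [-3.131 -0.     0.945] F [ 0.2 -0.3 -1.4] w 0.0415 t 18.98 | shift [ 3.113 -1.175  0.084] turn [-0.013  0.006  1.089]
```

Emit:
{"op": "move_arm", "data": {
  "motion": [0, 0, 0, 0.346, -0.13, -0.02, 0, 0, 0, 0, 0.346, -0.13, -0.02, 0, 0, 0, 0, 0.346, -0.13, -0.02, 0, 0, 0, 0, 0.346, -0.13, -0.02, 0, 0, 0, 0, 0.346, -0.13, -0.02, 0, 0, 0, 0, 0.346, -0.13, -0.02, 0, 0, 0, 0, 0.346, -0.13, -0.02, 0, 0, 0, 0, 0.346, -0.13, -0.02, 0, 0, 0, 0, 0.346, -0.13, -0.02, 0, 0, 0, 0.136, 0, 0, 0, 0, 0, 0, 0.136, 0, 0, 0, 0, 0, 0, 0.136, 0, 0, 0, 0]
}}

```text
time: 19.98
tool_pos: [0.5374, 0.0397, 0.1761]
ee_rot: [-3.134, 0.005, 0.621]
wrist_force: [0.6, 0.0, -1.1]
width: 0.0415
finger_force: 30.0
```

Emit:
{"op": "move_arm", "data": {
  "motion": [0, 0, 0.136, 0, 0, 0, 0, 0, 0, 0.136, 0, 0, 0, 0, 0, 0, 0.136, 0, 0, 0, 0, 0, 0, 0.136, 0, 0, 0, 0, 0, 0, 0.136, 0, 0, 0, 0, 0, 0, 0, 0, 0, 0, 0, 0, 0, 0, 0, 0, 0, 0, 0, 0, 0, 0, 0, 0, 0]
}}

```text
time: 20.65
tool_pos: [0.5379, 0.0385, 0.1774]
ee_rot: [-3.138, 0.006, 0.092]
wrist_force: [0.2, 1.1, 0.0]
width: 0.0415
finger_force: 30.0
```

```bash
python3 -c "
from h import *
to(*C,.09,CY)"
```

```text
pos [0.5379 0.0385 0.1774] [-3.138  0.006  0.092] F [0.2 1.1 0. ] w 0.0415 t 20.65 | shift [-0.007 -0.01   0.874] turn [-0.005  0.008  0.004]
```

Emit:
{"op": "move_arm", "data": {
  "motion": [-0.005, 0.008, 0.004, -0.007, -0.01, 0.3, 0, 0, 0, 0, 0, 0, 0.4, 0, 0, 0, 0, 0, 0, 0.3, 0, 0, 0, 0, 0, 0, 0, 0, 0, 0, 0, 0, 0, 0, 0, 0, 0, 0, 0, 0, 0, 0, 0, 0, 0, 0, 0, 0, 0]
}}

```text
time: 21.23
tool_pos: [0.5397, 0.0395, 0.0816]
ee_rot: [3.141, -0.008, 0.088]
wrist_force: [-0.0, 0.7, -1.5]
width: 0.0411
finger_force: 30.0
```

```bash
python3 -c "
from h import *
for _ in range(4): held('w11') if _==0 else robot.snapshot('top'); to(*C,.066,CY)"
```

```text
w11 [0.5397 0.0395 0.0816] [ 3.1407 -0.0077  0.0874] 21.28
4024.0 (220, 392, 203, 74) [[220, 409], [230, 415], [239, 415], [240, 408], [284, 412], [289, 402], [396, 413], [391, 424], [399, 463], [403, 465], [406, 419], [421, 418], [418, 414], [422, 413], [420, 392], [223, 393]]
43151.5 (230, 0, 184, 381) [[276, 0], [290, 127], [255, 129], [252, 133], [259, 278], [230, 339], [233, 380], [257, 380], [256, 352], [277, 283], [280, 319], [272, 350], [281, 351], [282, 380], [360, 380], [361, 351], [370, 350], [362, 316], [365, 282], [386, 351], [385, 380], [409, 380], [413, 342], [382, 278], [390, 133], [382, 128], [352, 128], [366, 0]]
-0.012 pred corners [[275.9, 213.0], [366.2, 213.0], [332.5, 248.8], [309.5, 248.7], [360.3, 377.9], [281.6, 377.9]]
-0.0155 pred corners [[275.0, 214.6], [367.1, 214.7], [332.7, 251.1], [309.3, 251.1], [360.9, 382.2], [280.9, 382.2]]
-0.019 pred corners [[274.1, 216.4], [368.0, 216.5], [333.0, 253.5], [309.1, 253.5], [361.6, 386.7], [280.2, 386.7]]
pos [0.5397 0.0395 0.0816] [ 3.141 -0.008  0.087] F [ 0.6 -0.4 -0.5] w 0.0414 t 21.28 | shift [-0.033 -0.006  0.156] turn [ 0.001 -0.01  -0.002]
pos [0.5394 0.0395 0.0813] [ 3.141 -0.007  0.087] F [ 0.5  0.3 -0.5] w 0.0417 t 21.33 | shift [-0.03  -0.006  0.153] turn [ 0.001 -0.009 -0.002]
pos [0.5391 0.0395 0.0809] [ 3.141 -0.007  0.087] F [-0.1 -0.1 -1.7] w 0.0413 t 21.38 | shift [-0.027 -0.005  0.149] turn [ 0.001 -0.008 -0.002]
pos [0.5388 0.0395 0.0804] [ 3.141 -0.006  0.087] F [-0.   0.4 -1.5] w 0.0418 t 21.43 | shift [-0.023 -0.005  0.144] turn [ 0.001 -0.007 -0.002]
```

Emit:
{"op": "move_arm", "data": {
  "motion": [0, 0, 0, -0.01, 0, 0.15, 0, 0, 0, 0, 0, 0, 0.13, 0, 0, 0, 0, 0, 0, 0, 0, 0, 0, 0, 0, 0, 0, 0, 0, 0, 0, 0, 0, 0, 0, 0, 0, 0, 0, 0, 0, 0, 0, 0, 0, 0, 0, 0, 0]
}}

```text
time: 22.02
tool_pos: [0.5374, 0.0394, 0.0516]
ee_rot: [3.141, -0.004, 0.087]
wrist_force: [0.1, -0.1, -0.6]
width: 0.041
finger_force: 30.0
```

```bash
python3 - <<'E'
from h import *
to(*C,.0405,CY)
im,c=shot('w12')
# notch window as seen from above with brightness; coarse dump
g=cv2.cvtColor(im,cv2.COLOR_BGR2GRAY)
print("cols",list(range(296,348,3)))
for r in range(186,262,3): print(r,g[r,296:348:3].tolist())
o=robot.get_obs();print("pin tip/foot pred",[proj(c,np.r_[cut(.033),z]).round(1).tolist() for z in(.054,.045)])
E
```

```text
pos [0.5374 0.0394 0.0516] [ 3.141 -0.004  0.087] F [ 0.1 -0.1 -0.6] w 0.041 t 22.02 | shift [-0.009 -0.005  0.111] turn [ 0.001 -0.005 -0.003]
w12 [0.5373 0.0394 0.0514] [ 3.1412 -0.0039  0.0871] 22.07
cols [296, 299, 302, 305, 308, 311, 314, 317, 320, 323, 326, 329, 332, 335, 338, 341, 344, 347]
186 [177, 176, 177, 178, 177, 177, 179, 177, 178, 178, 178, 179, 179, 179, 180, 181, 180, 179]
189 [221, 255, 255, 255, 255, 255, 255, 255, 255, 255, 255, 254, 254, 254, 255, 255, 255, 234]
192 [231, 255, 255, 255, 255, 255, 255, 255, 255, 255, 255, 255, 255, 255, 255, 255, 255, 233]
195 [208, 255, 255, 255, 255, 255, 255, 255, 255, 255, 255, 255, 255, 255, 255, 255, 255, 232]
198 [205, 255, 255, 255, 255, 255, 255, 255, 255, 255, 255, 255, 255, 255, 255, 255, 254, 123]
201 [123, 255, 255, 255, 255, 255, 255, 255, 255, 255, 255, 255, 255, 255, 255, 255, 254, 123]
204 [126, 255, 255, 255, 255, 255, 255, 255, 255, 255, 255, 255, 255, 255, 255, 255, 252, 125]
207 [126, 255, 255, 249, 255, 255, 255, 255, 255, 255, 255, 255, 255, 255, 255, 255, 252, 126]
210 [82, 250, 248, 198, 255, 255, 255, 25
[... 1006 characters left out ...]
144, 144, 146, 140, 204, 200, 195, 197, 194, 192, 130, 137, 137, 138, 139, 140]
246 [139, 141, 145, 144, 145, 154, 203, 199, 195, 178, 135, 133, 124, 141, 139, 138, 139, 138]
249 [139, 142, 145, 141, 146, 138, 141, 139, 136, 137, 133, 132, 126, 140, 139, 139, 139, 138]
252 [138, 140, 144, 143, 147, 102, 104, 104, 101, 101, 103, 103, 103, 139, 138, 137, 138, 140]
255 [139, 139, 139, 139, 141, 102, 102, 104, 106, 107, 108, 109, 110, 138, 135, 138, 140, 137]
258 [135, 137, 133, 133, 134, 133, 134, 135, 137, 139, 140, 141, 134, 136, 133, 140, 139, 134]
261 [135, 138, 133, 134, 135, 133, 135, 134, 136, 139, 143, 140, 135, 136, 134, 138, 137, 135]
pin tip/foot pred [[320.0, 233.8], [320.1, 229.2]]
```

Emit:
{"op": "move_arm", "data": {
  "motion": [0, -0.005, 0, 0.009, 0, 0.04, 0, 0, 0, 0, 0, 0, 0.06, 0, 0, 0, 0, 0, 0, 0, 0, 0, 0, 0, 0, 0, 0, 0, 0, 0, 0, 0, 0, 0, 0, 0, 0, 0, 0, 0, 0, 0]
}}

```text
time: 22.57
tool_pos: [0.5376, 0.0395, 0.0405]
ee_rot: [3.141, 0.002, 0.087]
wrist_force: [0.9, 0.1, -0.9]
width: 0.0411
finger_force: 30.0
```

Emit:
{"op": "move_arm", "data": {
  "motion": [0, 0, 0, 0, 0, 0.03, 0, 0, 0, 0, 0, 0, 0.02, 0, 0, 0, 0, 0, 0, 0, 0, 0, 0, 0, 0, 0, 0, 0, 0, 0, 0, 0, 0, 0, 0]
}}

```text
time: 22.98
tool_pos: [0.5375, 0.0395, 0.0354]
ee_rot: [3.141, 0.002, 0.087]
wrist_force: [0.1, -0.3, -0.9]
width: 0.0416
finger_force: 30.0
```

```bash
python3 - <<'E'
from h import *
to(*C,.0345,CY)
im,c=shot('w13')
g=cv2.cvtColor(im,cv2.COLOR_BGR2GRAY)
print("cols",list(range(296,348,3)))
for r in range(206,264,2): print(r,g[r,299:347:3].tolist())
E
```

```text
pos [0.5375 0.0395 0.0354] [3.141e+00 2.000e-03 8.700e-02] F [ 0.1 -0.3 -0.9] w 0.0416 t 22.98 | shift [-0.01  -0.004  0.009] turn [ 0.     0.002 -0.003]
w13 [0.5376 0.0395 0.0355] [3.1414e+00 1.6000e-03 8.7000e-02] 23.03
cols [296, 299, 302, 305, 308, 311, 314, 317, 320, 323, 326, 329, 332, 335, 338, 341, 344, 347]
206 [255, 255, 255, 255, 255, 255, 255, 255, 255, 255, 255, 255, 255, 255, 255, 255]
208 [255, 255, 255, 255, 255, 255, 255, 255, 255, 255, 255, 255, 255, 255, 255, 255]
210 [255, 255, 255, 255, 255, 255, 255, 255, 255, 255, 255, 255, 255, 255, 255, 255]
212 [255, 255, 255, 255, 255, 255, 255, 255, 255, 255, 255, 255, 255, 255, 255, 255]
214 [249, 249, 250, 253, 255, 255, 255, 255, 255, 255, 255, 255, 255, 255, 255, 255]
216 [162, 157, 166, 168, 255, 255, 255, 255, 255, 255, 255, 254, 246, 247, 247, 247]
218 [78, 80, 85, 85, 255, 255, 255, 255, 255, 255, 255, 126, 111, 106, 107, 107]
220 [247, 249, 248, 245, 255, 255, 255, 255, 255, 255, 255, 173, 247, 247, 246, 247]
222 [247, 249, 249, 246, 255, 255, 255, 255, 255, 255, 255, 195, 247, 247, 246, 247]
224 [246, 249, 248, 2
[... 957 characters left out ...]
91, 169, 141, 140, 139, 140]
248 [141, 145, 143, 147, 138, 204, 193, 146, 160, 196, 192, 169, 142, 141, 138, 140]
250 [141, 145, 145, 146, 152, 176, 172, 169, 196, 197, 190, 169, 139, 139, 138, 141]
252 [141, 144, 144, 146, 101, 104, 105, 102, 104, 105, 102, 101, 141, 141, 138, 141]
254 [141, 145, 142, 146, 75, 77, 82, 80, 83, 84, 78, 85, 141, 138, 138, 140]
256 [137, 135, 135, 138, 125, 130, 131, 131, 133, 135, 134, 132, 137, 135, 139, 140]
258 [138, 134, 134, 137, 135, 136, 137, 135, 140, 142, 142, 135, 136, 134, 140, 140]
260 [136, 133, 135, 136, 135, 135, 137, 134, 140, 143, 141, 134, 138, 133, 140, 139]
262 [137, 135, 135, 134, 133, 135, 138, 135, 139, 142, 140, 138, 138, 135, 139, 139]
```

Emit:
{"op": "move_arm", "data": {
  "motion": [0, 0, 0, 0.003, 0, 0.01, 0, 0, 0, 0, 0, 0, 0.008, 0, 0, 0, 0, 0, 0, 0, 0, 0, 0, 0, 0, 0, 0, 0]
}}

```text
time: 23.37
tool_pos: [0.5378, 0.0396, 0.0336]
ee_rot: [3.141, 0.002, 0.087]
wrist_force: [-0.2, 0.0, -1.0]
width: 0.0413
finger_force: 30.0
```

Emit:
{"op": "move_arm", "data": {
  "motion": [0, 0, 0, 0, 0, 0.01, 0, 0, 0, 0, 0, 0, 0, 0, 0, 0, 0, 0, 0, 0.008, 0, 0, 0, 0, 0, 0, 0, 0, 0, 0, 0, 0, 0, 0, 0]
}}

```text
time: 23.78
tool_pos: [0.5379, 0.0395, 0.0335]
ee_rot: [3.141, 0.001, 0.087]
wrist_force: [-3.5, -0.8, 7.6]
width: 0.0416
finger_force: 30.0
```

Emit:
{"op": "move_arm", "data": {
  "motion": [0, 0, 0, 0, 0, 0, 0.5, 0, 0, 0, 0, 0, 0, 0.6, 0, 0, 0, 0, 0, 0, 0.7, 0, 0, 0, 0, 0, 0, 0.8, 0, 0, 0, 0, 0, -0.3, 1, 0, 0, 0, 0, 0, -0.3, 1, 0, 0, 0, -0.1, 0, -0.3, 1, 0, 0, 0, -0.1, 0, -0.1, 1, 0, 0, 0, 0, 0, 0, 1, 0, 0, 0, 0, 0, 0, 1, 0, 0, 0, 0, 0, 0, 1]
}}

```text
time: 24.7
tool_pos: [0.5175, 0.0379, 0.1302]
ee_rot: [-3.141, 0.004, 0.087]
wrist_force: [0.4, -0.4, -0.5]
width: 0.094
finger_force: 0.0
```

```bash
python3 - <<'E'
from h import *
to(*cut(.0),.15,CY)
im,c=shot('w14')
hsv=cv2.cvtColor(im,cv2.COLOR_BGR2HSV);g=cv2.cvtColor(im,cv2.COLOR_BGR2GRAY)
print("pred blade corners(top)",[proj(c,np.r_[cut(u,w),.05]).round(1).tolist() for u,w in [(.045,.021),(.045,-.021),(.0275,.0055),(.0275,-.0055),(-.045,.021),(-.045,-.021)]],"pin",[proj(c,np.r_[cut(.033),z]).round(1).tolist() for z in(.054,.045)])
for r in range(160,280,4): print(r,g[r,280:364:4].tolist())
E
```

```text
pos [0.5175 0.0379 0.1302] [-3.141  0.004  0.087] F [ 0.4 -0.4 -0.5] w 0.094 t 24.7 | shift [ 0.19  -0.003 -0.199] turn [-0.     0.005 -0.003]
w14 [0.5173 0.0379 0.1298] [-3.1414  0.0051  0.087 ] 24.75
pred blade corners(top) [[290.2, 156.4], [351.0, 156.4], [312.8, 181.7], [328.4, 181.7], [293.2, 277.2], [348.4, 277.1]] pin [[320.6, 174.6], [320.6, 173.0]]
160 [229, 228, 231, 250, 250, 250, 250, 252, 252, 255, 255, 255, 238, 251, 251, 249, 254, 254, 239, 241, 239]
164 [229, 229, 230, 250, 250, 250, 250, 252, 252, 255, 255, 255, 192, 251, 251, 249, 254, 254, 240, 242, 243]
168 [229, 228, 230, 250, 249, 250, 250, 251, 252, 255, 244, 252, 254, 251, 251, 249, 254, 254, 233, 234, 235]
172 [230, 230, 231, 250, 249, 250, 250, 251, 252, 195, 217, 127, 254, 250, 251, 247, 254, 254, 235, 235, 234]
176 [231, 231, 232, 248, 249, 250, 250, 251, 252, 255, 217, 145, 255, 250, 250, 204, 254, 254, 239, 244, 240]
180 [122, 124, 124, 250, 252, 252, 250, 251, 251, 255, 255, 255, 253, 253, 253, 248, 254, 255, 234, 242, 243]
184 [124, 125, 127, 247, 252, 251, 248, 248, 248, 248, 248, 250, 248, 253, 253, 
[... 1726 characters left out ...]
 125, 129, 83, 81, 81]
252 [108, 74, 67, 67, 91, 91, 93, 96, 95, 93, 96, 94, 92, 92, 93, 132, 128, 132, 70, 71, 72]
256 [93, 85, 78, 82, 91, 93, 93, 95, 92, 93, 94, 95, 92, 94, 94, 133, 125, 131, 72, 82, 72]
260 [104, 150, 139, 109, 92, 94, 94, 93, 95, 92, 94, 96, 94, 92, 93, 132, 127, 128, 99, 128, 128]
264 [109, 171, 152, 107, 92, 93, 93, 94, 94, 92, 96, 97, 94, 93, 93, 132, 124, 131, 108, 131, 129]
268 [115, 167, 150, 108, 93, 93, 95, 97, 94, 92, 96, 95, 93, 94, 94, 135, 125, 131, 111, 132, 127]
272 [182, 168, 153, 108, 91, 93, 93, 94, 94, 93, 96, 96, 93, 92, 92, 133, 125, 129, 114, 131, 126]
276 [212, 166, 153, 216, 91, 93, 92, 95, 95, 92, 94, 94, 90, 92, 93, 134, 109, 93, 104, 130, 127]
```

Emit:
{"op": "move_arm", "data": {
  "motion": [0, 0, 0, 0, 0, -0.4, 1, 0, 0, 0, 0.1, 0, -0.38, 0.8, 0, 0, 0, 0.39, 0, 0, 0.6, 0, 0, 0, 0.39, 0, 0, 0.5, 0, 0, 0, 0.39, 0, 0, 0.5, 0, 0, 0, 0.37, 0, 0, 0.5, 0, 0, 0, 0, 0, 0, 0.5, 0, 0, 0, 0, 0, 0, 0.5, 0, 0, 0, 0, 0, 0, 0.5, 0, 0, 0, 0, 0, 0, 0.5]
}}

```text
time: 25.58
tool_pos: [0.6806, 0.0521, 0.21]
ee_rot: [3.141, 0.002, 0.087]
wrist_force: [0.4, -0.4, 0.6]
width: 0.0473
finger_force: 0.0
```

```bash
python3 - <<'E'
from h import *
to(.6824,.0519,.1366,CY)
th=np.linspace(2.28,0.0,20);x=.134*np.cos(th);z=.134*np.sin(th);print((np.c_[-np.diff(x),-np.diff(z)]*10).round(3).tolist())
E
```

```text
pos [0.6806 0.0521 0.21  ] [3.141e+00 2.000e-03 8.700e-02] F [ 0.4 -0.4  0.6] w 0.0473 t 25.58 | shift [0.019 0.004 0.734] turn [ 0.     0.002 -0.003]
[[-0.128, -0.097], [-0.139, -0.081], [-0.147, -0.064], [-0.154, -0.046], [-0.158, -0.027], [-0.161, -0.008], [-0.16, 0.011], [-0.158, 0.03], [-0.153, 0.049], [-0.146, 0.067], [-0.137, 0.084], [-0.126, 0.1], [-0.113, 0.114], [-0.099, 0.127], [-0.083, 0.138], [-0.066, 0.147], [-0.047, 0.154], [-0.029, 0.158], [-0.01, 0.16]]
```

Emit:
{"op": "move_arm", "data": {
  "motion": [0, 0, 0, 0.02, 0, 0.35, 0.5, 0, 0, 0, 0, 0, 0.35, 0.5, 0, 0, 0, 0, 0, 0.03, 0.3, 0, 0, 0, 0, 0, 0, 0, 0, 0, 0, 0, 0, 0, 0, 0, 0, 0, 0, 0, 0, 0, 0, 0, 0, 0, 0, 0, 0, 0, 0, 0, 0, 0, 0, 0, 0, 0, 0, 0, 0, 0, 0]
}}

```text
time: 26.33
tool_pos: [0.6848, 0.0521, 0.1401]
ee_rot: [3.141, -0.004, 0.087]
wrist_force: [-0.6, 0.2, 5.7]
width: 0.0133
finger_force: 30.0
```

Emit:
{"op": "move_arm", "data": {
  "motion": [0, 0, 0, -0.128, 0, -0.097, 0, 0, 0, 0, -0.139, 0, -0.081, 0, 0, 0, 0, -0.147, 0, -0.064, 0, 0, 0, 0, -0.154, 0, -0.046, 0, 0, 0, 0, -0.158, 0, -0.027, 0, 0, 0, 0, -0.161, 0, -0.008, 0, 0, 0, 0, -0.16, 0, 0.011, 0, 0, 0, 0, -0.158, 0, 0.03, 0, 0, 0, 0, -0.153, 0, 0.049, 0, 0, 0, 0, -0.146, 0, 0.067, 0]
}}

```text
time: 27.17
tool_pos: [0.5354, 0.0393, 0.1604]
ee_rot: [3.141, -0.009, 0.087]
wrist_force: [-7.3, 0.5, 21.4]
width: 0.0088
finger_force: 36.6
```

Emit:
{"op": "move_arm", "data": {
  "motion": [0, 0, 0, -0.137, 0, 0.084, 0, 0, 0, 0, -0.126, 0, 0.1, 0, 0, 0, 0, -0.113, 0, 0.114, 0, 0, 0, 0, -0.099, 0, 0.127, 0, 0, 0, 0, -0.083, 0, 0.138, 0, 0, 0, 0, -0.066, 0, 0.147, 0, 0, 0, 0, -0.047, 0, 0.154, 0, 0, 0, 0, 0, 0, 0, 0, 0, 0, 0, 0, 0, 0, 0]
}}

```text
time: 27.92
tool_pos: [0.4703, 0.0339, 0.0677]
ee_rot: [-3.141, -0.008, 0.087]
wrist_force: [8.8, 1.4, -4.4]
width: 0.0135
finger_force: 30.0
```

```bash
python3 - <<'E'
from h import *
to(*cut(.062-.134),.034,CY)
E
```

```text
pos [0.4703 0.0339 0.0677] [-3.141 -0.008  0.087] F [ 8.8  1.4 -4.4] w 0.0135 t 27.92 | shift [-0.058 -0.     0.337] turn [-0.    -0.01  -0.003]
```

Emit:
{"op": "move_arm", "data": {
  "motion": [0, 0, 0, -0.02, 0, 0.1, 0, 0, 0, 0, -0.015, 0, 0.1, 0, 0, 0, 0, -0.005, 0, 0.08, 0, 0, 0, 0, 0, 0, 0.04, 0, 0, 0, 0, 0, 0, 0, 0, 0, 0, 0, 0, 0, 0, 0, 0, 0, 0, 0, 0, 0, 0]
}}

```text
time: 28.5
tool_pos: [0.4611, 0.0331, 0.0344]
ee_rot: [-3.141, 0.006, 0.087]
wrist_force: [-4.3, 0.3, 0.3]
width: 0.0139
finger_force: 30.0
```

Emit:
{"op": "move_arm", "data": {
  "motion": [0, 0, 0, 0.02, 0, 0.02, 0, 0, 0, 0, 0, 0, 0.02, 0, 0, 0, 0, 0, 0, 0.02, 0, 0, 0, 0, 0, 0, 0, 0, 0, 0, 0, 0, 0, 0, 0]
}}

```text
time: 28.92
tool_pos: [0.4607, 0.0331, 0.0277]
ee_rot: [-3.141, 0.011, 0.087]
wrist_force: [-9.1, 0.4, 1.2]
width: 0.0134
finger_force: 30.0
```

Emit:
{"op": "move_arm", "data": {
  "motion": [0, 0, 0, -0.015, 0, 0.02, 0, 0, 0, 0, 0, 0, 0.02, 0, 0, 0, 0, 0, 0, 0.01, 0, 0, 0, 0, 0, 0, 0, 0, 0, 0, 0, 0, 0, 0, 0]
}}

```text
time: 29.33
tool_pos: [0.4607, 0.0331, 0.0234]
ee_rot: [-3.141, 0.007, 0.087]
wrist_force: [-5.9, 0.6, 0.4]
width: 0.0141
finger_force: 30.0
```

```bash
python3 - <<'E'
from h import *
im,c=shot('w15');to(.46,.033,.03)
t=robot.snapshot('side')[:,:,::-1];cv2.imwrite('pics/s15.png',t)
sc=robot.get_calibration('side');s4=cv2.imread('pics/side0.png')
g=cv2.cvtColor(t,cv2.COLOR_BGR2GRAY)
print([ (a,proj(sc,np.r_[cut(u),z]).round(0).tolist()) for a,u,z in [("hinge",.062,.053),("plate0",-.03,.056),("tab0",-.088,.053)]])
h=cv2.cvtColor(im,cv2.COLOR_BGR2GRAY)
print("pred plate top pts",[(u,z,proj(c,np.r_[cut(u),z]).round(0).tolist()) for u,z in [(-.088,.058),(-.048,.058),(.0,.056),(.033,.056)]])
E
```

```text
w15 [0.4607 0.033  0.0234] [-3.1414  0.0073  0.0871] 29.38
pos [0.4607 0.033  0.0234] [-3.141  0.007  0.087] F [-6.8  0.2 -0.7] w 0.0137 t 29.38 | shift [-0.007 -0.    -0.066] turn 0
[('hinge', [315.0, 300.0]), ('plate0', [359.0, 285.0]), ('tab0', [385.0, 279.0])]
pred plate top pts [(-0.088, 0.058, [321.0, 348.0]), (-0.048, 0.058, [321.0, 265.0]), (0.0, 0.056, [321.0, 147.0]), (0.033, 0.056, [321.0, 53.0])]
```

```bash
python3 - <<'E'
from h import *
im,c=load('w15')
g=cv2.cvtColor(im,cv2.COLOR_BGR2GRAY)
print("col321",[(r,int(g[r,321])) for r in range(20,420,6)])
for r in (60,100,140,180,220,240,260,280,300,340): print(r,g[r,240:404:6].tolist())
E
```

```text
col321 [(20, 79), (26, 193), (32, 242), (38, 242), (44, 242), (50, 216), (56, 225), (62, 82), (68, 186), (74, 226), (80, 226), (86, 226), (92, 242), (98, 243), (104, 243), (110, 242), (116, 243), (122, 243), (128, 243), (134, 243), (140, 243), (146, 243), (152, 243), (158, 243), (164, 243), (170, 243), (176, 243), (182, 243), (188, 243), (194, 243), (200, 242), (206, 243), (212, 243), (218, 243), (224, 243), (230, 242), (236, 213), (242, 145), (248, 145), (254, 144), (260, 145), (266, 100), (272, 10), (278, 11), (284, 13), (290, 9), (296, 9), (302, 8), (308, 9), (314, 10), (320, 9), (326, 8), (332, 10), (338, 8), (344, 10), (350, 11), (356, 70), (362, 72), (368, 82), (374, 91), (380, 63), (386, 33), (392, 39), (398, 32), (404, 33), (410, 32), (416, 33)]
60 [181, 182, 182, 182, 183, 223, 221, 220, 242, 242, 241, 146, 235, 82, 89, 82, 171, 243, 242, 241, 239, 234, 233, 169, 170, 171, 169, 170]
100 [184, 180, 184, 185, 186, 215, 215, 139, 243, 243, 243, 243, 242, 243, 242, 243, 243, 242, 243, 243, 237, 231, 232, 169, 169, 168, 168, 171]
140 [186, 185, 185, 188, 185, 216, 213, 169, 243, 
[... 291 characters left out ...]
, 243, 243, 191, 243, 243, 191, 243, 243, 243, 243, 231, 233, 171, 146, 209, 186, 79, 161]
240 [73, 81, 124, 133, 120, 81, 95, 95, 144, 146, 145, 148, 118, 148, 145, 113, 150, 200, 243, 243, 125, 131, 71, 124, 206, 121, 81, 72]
260 [70, 82, 80, 80, 71, 56, 54, 55, 140, 142, 142, 145, 120, 144, 145, 113, 146, 142, 148, 149, 53, 55, 53, 51, 66, 70, 78, 133]
280 [52, 73, 74, 74, 71, 74, 55, 53, 68, 66, 67, 8, 13, 12, 12, 11, 11, 68, 69, 66, 52, 53, 55, 54, 51, 52, 53, 93]
300 [42, 41, 40, 39, 42, 41, 37, 67, 67, 67, 68, 7, 9, 11, 7, 10, 5, 68, 67, 69, 68, 29, 28, 27, 30, 28, 32, 38]
340 [83, 85, 86, 91, 89, 59, 57, 60, 69, 68, 8, 10, 8, 12, 11, 6, 10, 10, 68, 69, 59, 60, 59, 73, 73, 76, 72, 75]
```

```bash
python3 - <<'E'
from h import *
c=load('w15')[1];im=load('w15')[0];g=cv2.cvtColor(im,cv2.COLOR_BGR2GRAY)
def pt(r,h,v,th): # r from hinge, h height over plate mid, v lateral
    u=.062-r*np.cos(th)+h*np.sin(th);z=.053+r*np.sin(th)+h*np.cos(th);return proj(c,np.r_[cut(u,v),z])
for th in (-.05,0,.05,.1,.2):
    P=[pt(.110,.0045,0,th)[1],pt(.15,.0045,0,th)[1]]
    W=[(r,abs(pt(r,.0025,.015,th)-pt(r,.0025,-.015,th))[0].round(1),pt(r,.0025,0,th)[1].round(0)) for r in (.05,.07,.09,.105)]
    T=[(abs(pt(r,.0045,.007,th)-pt(r,.0045,-.007,th))[0].round(1),pt(r,.0045,0,th)[1].round(0)) for r in (.115,.125,.145)]
    print(th,np.round(P,1),W,T)
for r in (100,140,180,210,230): 
    print(r,"edges",[i for i in range(270,375) if abs(int(g[r,i])-int(g[r,i-2]))>25])
for r in (275,285,295,305,315,325,335,345): 
    x=np.where(g[r,285:360]<30)[0]+285; print(r,x.min(),x.max())
E
```

```text
-0.05 [260.1 338.4] [(0.05, np.float64(77.9), np.float64(115.0)), (0.07, np.float64(74.4), np.float64(167.0)), (0.09, np.float64(71.2), np.float64(215.0)), (0.105, np.float64(68.9), np.float64(248.0))] [(np.float64(31.9), np.float64(271.0)), (np.float64(31.2), np.float64(291.0)), (np.float64(30.0), np.float64(329.0))]
0 [264.5 347.5] [(0.05, np.float64(79.2), np.float64(114.0)), (0.07, np.float64(76.1), np.float64(168.0)), (0.09, np.float64(73.2), np.float64(217.0)), (0.105, np.float64(71.2), np.float64(252.0))] [(np.float64(33.0), np.float64(276.0)), (np.float64(32.4), np.float64(297.0)), (np.float64(31.3), np.float64(338.0))]
0.05 [268.5 356.7] [(0.05, np.float64(80.7), np.float64(113.0)), (0.07, np.float64(77.9), np.float64(168.0)), (0.09, np.float64(75.4), np.float64(219.0)), (0.105, np.float64(73.6), np.float64(255.0))] [(np.float64(34.3), np.float64(280.0)), (np.float64(33.7), np.float64(303.0)), (np.float64(32.7), np.float64(346.0))]
0.1 [272.2 365.9] [(0.05, np.float64(82.1), np.float64(112.0)), (0.07, np.float64(79.9), np.float64(168.0)), (0.09, np.float64(77.8), np.float64(
[... 281 characters left out ...]
 (0.09, np.float64(83.0), np.float64(222.0)), (0.105, np.float64(82.2), np.float64(264.0))] [(np.float64(38.7), np.float64(292.0)), (np.float64(38.4), np.float64(319.0)), (np.float64(37.9), np.float64(372.0))]
100 edges [282, 284, 285, 361, 362, 363, 364]
140 edges [270, 282, 284, 285, 311, 312, 314, 331, 332, 333, 334, 360, 361, 362, 363, 374]
180 edges [272, 285, 286, 312, 314, 331, 333, 359, 360, 362, 373, 374]
210 edges [272, 273, 274, 286, 287, 311, 312, 314, 330, 331, 332, 333, 358, 359, 361, 371, 372, 373]
230 edges [285, 286, 287, 288, 312, 314, 330, 331, 332, 333, 357, 359, 371, 372, 374]
275 305 337
285 305 337
295 304 338
305 303 339
315 302 340
325 301 342
335 300 343
345 285 359
```

Emit:
{"op": "move_arm", "data": {
  "motion": [0, 0, 0, 0, 0, 0, 0.4, 0, 0, 0, 0, 0, 0, 0.4, 0, 0, 0, 0, 0, 0, 0.4, 0, 0, 0, 0.05, 0, -0.3, 0.4, 0, 0, 0, 0.05, 0, -0.35, 0.2, 0, 0, 0, 0, 0, 0, 0, 0, 0, 0, 0, 0, 0, 0, 0, 0, 0, 0, 0, 0, 0, 0, 0, 0, 0, 0, 0, 0, 0, 0, 0, 0, 0, 0, 0]
}}

```text
time: 30.27
tool_pos: [0.472, 0.0339, 0.0876]
ee_rot: [-3.141, 0.005, 0.087]
wrist_force: [-0.3, 0.0, -0.4]
width: 0.0018
finger_force: 0.0
```

```bash
python3 - <<'E'
from h import *
to(*cut(.062-.134),.062,CY)
im,c=shot('w16');g=cv2.cvtColor(im,cv2.COLOR_BGR2GRAY)
def pt(r,h,v,th):
    u=.062-r*np.cos(th)+h*np.sin(th);z=.053+r*np.sin(th)+h*np.cos(th);return proj(c,np.r_[cut(u,v),z])
for th in (0,.05,.1): print(th,[(r,abs(pt(r,.0025,.015,th)-pt(r,.0025,-.015,th))[0].round(1),pt(r,.0025,0,th)[1].round(0)) for r in (.05,.07,.09)],"tab",pt(.11,.0045,0,th).round(1),pt(.15,.0045,0,th).round(1))
for r in (100,120,140,160,180,200): print(r,"edges",[i for i in range(270,375) if abs(int(g[r,i])-int(g[r,i-2]))>25])
print("dark",[(r,int(g[r,305]),int(g[r,321])) for r in range(190,330,4)])
E
```

```text
pos [0.472  0.0339 0.0876] [-3.141  0.005  0.087] F [-0.3  0.  -0.4] w 0.0018 t 30.27 | shift [-0.072 -0.001  0.256] turn [-0.     0.006 -0.003]
w16 [0.4721 0.0339 0.0877] [-3.1415  0.0045  0.0871] 30.32
0 [(0.05, np.float64(54.0), np.float64(140.0)), (0.07, np.float64(52.5), np.float64(176.0)), (0.09, np.float64(51.1), np.float64(210.0))] tab [320.8 243.7] [320.9 304.4]
0.05 [(0.05, np.float64(54.6), np.float64(139.0)), (0.07, np.float64(53.4), np.float64(176.0)), (0.09, np.float64(52.2), np.float64(211.0))] tab [320.8 245.9] [320.9 309.5]
0.1 [(0.05, np.float64(55.3), np.float64(139.0)), (0.07, np.float64(54.3), np.float64(176.0)), (0.09, np.float64(53.3), np.float64(212.0))] tab [320.8 247.8] [320.8 314.3]
100 edges [294, 296, 310, 311, 312, 313, 315, 316, 317, 318, 319, 320, 325, 326, 328, 329, 330, 332, 333, 335, 360]
120 edges [285, 310, 311, 312, 313, 331, 332, 333, 334, 335, 360]
140 edges [359]
160 edges [286, 359]
180 edges [297, 347, 349, 358]
200 edges [290, 291, 292, 294, 296, 297, 357, 358, 359]
dark [(190, 254, 254), (194, 254, 254), (198, 254, 254), (202, 254, 254), (206, 190, 244), (210, 190, 191), (214, 188, 191), (218, 187, 189), (222, 187, 189), (226, 186, 188), (230, 186, 187), (234, 183, 186), (238, 184, 185), (242, 183, 166), (246, 183, 12), (250, 72, 14), (254, 71, 12), (258, 70, 12), (262, 69, 13), (266, 51, 14), (270, 46, 14), (274, 41, 15), (278, 92, 14), (282, 90, 15), (286, 91, 13), (290, 90, 12), (294, 91, 10), (298, 92, 11), (302, 89, 12), (306, 91, 8), (310, 90, 100), (314, 89, 95), (318, 90, 93), (322, 89, 94), (326, 88, 95)]
```

Emit:
{"op": "move_arm", "data": {
  "motion": [0, 0, 0, -0.07, 0, 0.15, 0, 0, 0, 0, 0, 0, 0.1, 0, 0, 0, 0, 0, 0, 0.02, 0, 0, 0, 0, 0, 0, 0.02, 0, 0, 0, 0, 0, 0, 0.02, 0, 0, 0, 0, 0, 0, 0, 0, 0, 0, 0, 0, 0, 0, 0]
}}

```text
time: 30.9
tool_pos: [0.4666, 0.0333, 0.0588]
ee_rot: [3.141, 0.001, 0.087]
wrist_force: [-0.8, 0.4, 2.8]
width: 0.0005
finger_force: 1.2
```

Emit:
{"op": "move_arm", "data": {
  "motion": [0, 0, 0, 0, 0, 0.01, 0, 0, 0, 0, 0, 0, 0.01, 0, 0, 0, 0, 0, 0, 0.01, 0, 0, 0, 0, 0, 0, 0, 0, 0, 0, 0, 0, 0, 0, 0]
}}

```text
time: 31.32
tool_pos: [0.4667, 0.0333, 0.0585]
ee_rot: [3.141, 0.0, 0.087]
wrist_force: [-5.9, 0.6, 15.1]
width: 0.0001
finger_force: 7.6
```

Emit:
{"op": "move_arm", "data": {
  "motion": [0, 0, 0, 0, 0, -0.2, 0, 0, 0, 0, 0, 0, -0.4, 0, 0, 0, 0, 0, 0, -0.4, 0.2, 0, 0, 0, 0, 0, -0.3, 0.5, 0, 0, 0, 0, 0, 0, 0.5, 0, 0, 0, 0, 0, 0, 0.5, 0, 0, 0, 0, 0, 0, 0.5, 0, 0, 0, 0, 0, 0, 0.5]
}}

```text
time: 31.98
tool_pos: [0.4653, 0.0334, 0.183]
ee_rot: [-3.141, 0.005, 0.087]
wrist_force: [-0.0, -1.0, -0.3]
width: 0.0371
finger_force: 0.0
```

```bash
python3 - <<'E'
from h import *
im,c=shot('w17');g=cv2.cvtColor(im,cv2.COLOR_BGR2GRAY)
def pt(r,h,v,th):
    u=.062-r*np.cos(th)+h*np.sin(th);z=.053+r*np.sin(th)+h*np.cos(th);return proj(c,np.r_[cut(u,v),z])
for th in (0,.05,.1): print(th,"tab",pt(.11,.0045,0,th).round(1),pt(.15,.0045,0,th).round(1))
d=np.where(g[150:330,321]<35)[0]+150;print("tab rows",d.min(),d.max())
a=cv2.imread('pics/top0.png').astype(int);b=robot.snapshot('top')[:,:,::-1];
t=robot.get_calibration('top')
for n,p in (("rollY",(181,232)),("rollR",(309,187))):
    x,y=p;print(n,np.abs(a[y-15:y+15,x-15:x+15]-b[y-15:y+15,x-15:x+15]).mean().round(1))
E
```

```text
w17 [0.4653 0.0334 0.1829] [-3.1412  0.0059  0.0871] 32.03
0 tab [321.  201.5] [321.  246.8]
0.05 tab [321.  202.4] [321. 249.]
0.1 tab [321.  202.9] [321. 251.]
tab rows 202 246
rollY 6.0
rollR 4.4
```

The tab sits at rows 202–246, which matches the shut prediction of 201.5–246.8, and the rolls haven't moved. I'm handing the job in.

```bash
python3 -c "
from bench import robot
print(robot.close_job())"
```

```text
the job is handed in; nothing more can be done
None
```

The job is handed in at about 32 s: the worn blade lies flat on the empty rest, the fresh blade is seated over the pin, the clamp plate is pressed fully shut on it, and the two rolls have not moved; no verdict was reported.

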